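# Bolt the sieve cradle down to the T-slot bed

### The job

Take the T-bolt with the orange wing knob out of its wooden holder, lower its head lengthwise into the slot of the bed in front of the sieve cradle's notched foot, and slide it along the slot fully home into the notch. Then turn it clockwise until the head stands square across the slot under the lips, and keep turning the knob clockwise until the cradle is firmly clamped. Do it by feel, hand-tight without forcing anything, let go, and leave the sample tin, brush and wrench where they are.

Things in the scene. Friction and masses are not known exactly. Their poses are not given: they have to be found in the camera images.
- bed: Steel T-slot bed, 90 x 420 mm, top 28 mm above the bench. Origin on the slot's centre line at bench height; z up, y along the slot towards the sieves; slot from y = -120 to +300 mm, ends closed. Opening between the bright lips 23 mm wide, lips 8 mm thick; cavity below 33.4 mm wide, 16 mm high, its floor 4 mm above the bench.
- cradle: Fixed blue sieve cradle on the bed with three stacked steel sieves, 200 mm across, 135 mm high, orange marks; axes parallel to the bed's. Origin on the bed's top face under the seat. A flat blue foot, 40 mm wide, 10 mm thick (top 38 mm above the bench), reaches over the slot to -y with a U-notch in its end. The sieves' base begins 79 mm from the origin at +y.
- seat (a point): Where the bolt's axis is when fully home in the notch, on the foot's top face; axes as the cradle's. The U-notch is 13 mm wide and open towards -y: its prongs end 25 mm from here at -y, its closed end lies 5 mm from here at +y, where the shank stops.
- holder: Wooden block 70 x 60 x 12 mm fixed to the bench, with a pocket 8 mm deep in which the bolt head stands at first. Origin under its centre, on the bench.
- tbolt: Steel T-bolt (the screw): head 32 mm long (its x), 20 mm wide (y), 8 mm thick, two opposite corners cut away so that in the slot it turns only clockwise (from above) from lengthwise to square, and stops about 5 degrees past square. Origin on the axis at the head's underside, z up along the 10 mm shank. About 0.25 kg with knob. On the slot's floor its head top lies 8 mm below the lips.
- head (a point): Centre of the T-bolt's head, 4 mm above the bolt's origin; axes as the bolt's, x along the head's length.
- knob_grip (a point): Middle of the orange wing of the knob (the bolt's nut), on the bolt's axis: bar 45 mm long (its x), 14 mm thick (its y), 22 mm high; grip it across the thickness. Below: black hub 22 mm across, 8 mm high, and a brass washer 26 mm across, sprung (3 mm, 12 N/mm). As it clamps, torque rises little, but a hand holding the knob at one height feels it pull down: some 60 degrees past the first pull is firm, past 80 too tight.
- tin: Round aluminium sample tin, 80 mm across and 35 mm high; leave it alone. Origin under its centre.
- brush: Sieve brush lying on the bench; leave it alone.
- wrench: Wrench lying on the bench; leave it alone.
- thread (a point): Point on the bolt's axis 30 mm above its origin, at the quick thread. Clockwise from above tightens: the knob turns the bolt with it (thread friction about 0.03 N m) until the head is stopped, then runs down the thread. The washer is first 22 to 25 mm above the head's top (varies) and foot plus lip are 18 mm thick: 120 to 210 degrees of screwing. The thread holds when let go.
Things that resemble listed ones, but are neither listed nor needed, are in the scene too. Of the things that look like the tbolt, the largest one is meant.

How it is judged:
On the way, in this order (a step that is already met when the one before it is completed fails the run):
1. the bolt head is down in the slot, below the lips, lengthwise, clear of the notch (z of head in the frame of bed below 0.018 m and horizontal distance between head and seat above 0.02 m and angle between the x axis of tbolt and the y axis of bed, either way round below 0.35 rad and x of head in the frame of bed between -0.006 and 0.006 m), for 0.1 s.
2. the bolt has slid home into the notch, its head below the lips (z of head in the frame of bed below 0.018 m and horizontal distance between head and seat below 0.006 m), for 0.1 s.
3. the head is turned square across the slot (all of step 2 and angle between the x axis of tbolt and the x axis of bed, either way round below 0.3 rad), for 0.1 s.
At the end, for the whole second after the job is handed in: The bolt stands upright (within 0.08 rad) in the notch within 6 mm of the seat, its head below the lips and square across the slot within 0.3 rad, and clamps the foot to the bed with more than 10 N; it is released and at rest (all of step 3 and contact force between tbolt and bed above 10 N and contact force between tbolt and cradle above 10 N and angle between tbolt's own z axis and vertical below 0.08 rad and linear speed of tbolt below 0.01 m/s); the robot touches nothing.
It fails at once if the bolt is forced against the bed with more than 50 N (rammed or over-tightened) (contact force between tbolt and bed above 50 N).
It fails at once if the bolt is forced against the cradle with more than 50 N (contact force between tbolt and cradle above 50 N).
It fails at once if the tin is moved more than 20 mm (distance of tin from where it was at the start of the episode above 0.02 m).
It fails at once if the brush is moved more than 20 mm (distance of brush from where it was at the start of the episode above 0.02 m).
It fails at once if the wrench is moved more than 20 mm (distance of wrench from where it was at the start of the episode above 0.02 m).
It also fails if it takes over 72 s, if anything falls off the work surface, if the arm or the gripper's body presses on something with over 40 N, if the wrist force passes 120 N, or if a joint passes its speed limit or range.

### The arm

A 6-joint arm with a two-finger parallel gripper is mounted at the origin on the work surface. World frame = base frame: x ahead of the robot, y to its left, z up, the work surface at z = 0. Lengths are in m, angles in rad, forces in N, time in s.
With the tool pointing down it reaches from about 0.275 to 0.825 m from the base axis. Payload 5.2 kg.
Tool frame: the origin (TCP) lies at the very end of the fingers, on their centre line; the grasp point (between the pads) lies r.hold_point_z behind it (r.hold_point_z is the distance from the TCP to the grasp point, in m); x points along the fingers, z is the direction in which the jaws open and shut, and the axes are right-handed (so a half turn about x gives the same grasp; the last joint's range is limited). The gripper opens to 93 mm and grips with 3 to 60 N. Pads are 15 mm wide; open, the fingers measure 128 mm over their backs; the gripper's body (75 mm by 188 mm) begins 65 mm behind the grasp point.
Start: joints at [1.067, 0.259, 1.535, -0, 1.348, -0.203], TCP at [0.163, 0.525, 0.219] pointing down, gripper open.
Joint ranges: [-3.14, 3.14], [-0.91, 2.08], [0.19, 2.58], [-1.22, 4.36], [0.22, 2.71], [-3.12, 3.12]. Speed limits (rad/s): [2.57, 2.57, 3.14, 3.14, 3.14, 3.14].

### API

Orientations are given as a unit quaternion [x, y, z, w].
In Python, from workcell import r gives the robot as it stands.
- The arm moves only by the shell command python3 -m crank 'ROWS' [OPENING] [FORCE]. ROWS is JSON, a list of rows, each an object of numbers: "x", "y", "z": the shift along the tool's x, y, z in m; "ax", "ay", "az": the turn, a rotation vector about the tool's x, y, z in rad. In form: [{"x": .., "y": .., "z": .., "ax": .., "ay": .., "az": ..}, ...]. A call has exactly 10 rows; each row is the pose to reach, as a shift and turn from the pose measured when the call began, along the tool's axes at that moment; what a row does not reach only later rows make up. A row lasts 1/12 s, in which the tool goes at most 41.7 mm and 7.16 degrees, less where a joint would pass 70% of its speed; a pose out of reach is approached as far as the arm can. A call with a gripper value outside its range is refused whole. OPENING is the finger opening in m, from 0 to 0.093, set as the call begins (- or left out, the last holds). The fingers move at their own pace and stop on an object; FORCE is the grip in N (left out, the last holds). Time passes only in rows, so rows that repeat a pose let the fingers close, or fill a call up. It gives the time, the measured TCP pose, the force and the opening at its end, in the units of the state.
- r.get_state(): the state, without advancing time (a new reading comes with each control period).
- r.read_camera(name): name is "scene" or "top" or "wrist"; returns a dict with "pixels" (420x560x3 uint8, red, green, blue), "mtx" (3x3 intrinsics, pixels), "k1" (the pictures are not rectified: a ray, as slopes to the right and down, at radius r is drawn at 1 + k1 r^2 times it, then the intrinsics apply), "eye" and "attitude" of the camera in the world; the wrist camera has in their place "T_tool_cam" (4x4, takes a point from camera to tool coordinates, whose origin is the TCP and whose axes are the tool frame's). Camera axes: x right, y up, looking along -z (the intrinsics and any distortion apply to the point x, -y, -z); pixel columns grow to the right and rows downward; lengths in m; the calibration is good to about 2 mm. A picture is of the moment at which its call begins: read the wrist's pose just before it. There is no depth.
- r.close_job(): hands the job in, once; it reports no verdict.
The state is a dict: "time_s": time; "joints": joint angles; "joint_vel": joint speeds; "joint_efforts": joint torques, N m; "position": TCP position; "ee_rot": TCP orientation; "ft_force": force on the tool from outside, world axes, zero at the start; "moment": the same for the moment, N m; "width": finger opening in m.
Only numpy, scipy, OpenCV 4.12 (cv2) and the standard library are available. Lean on these libraries where they do the work, as an engineer would, in place of code of your own. Each camera call takes 0.05 s, during which the arm holds its last target.

## Working session

There is one attempt and no reset: what is moved stays moved. The work goes in short steps, Python scripts to look and compute and a shell command to move; the robot and the scene stay as the last step left them, time stands still between calls to the robot, and variables do not carry over. Pictures are saved under pics/ and viewed, and the job is handed in when it is done.

```bash
ls; mkdir -p pics
python3 - <<'E'
from workcell import r
import cv2
print(r.get_state(), r.hold_point_z)
for n in("scene","top","wrist"):
    c=r.read_camera(n); cv2.imwrite(f"pics/{n}0.png",c["pixels"][:,:,::-1])
    print(n,{k:v for k,v in c.items() if k!="pixels"})
E
```

```text
pics
{'time_s': 0.0, 'joints': array([ 1.06719868e+00,  2.59333329e-01,  1.53609304e+00, -7.55922641e-06,
        1.34800040e+00, -2.02813140e-01]), 'joint_vel': array([-0.00012263, -0.00035826,  0.00020421,  0.0016923 ,  0.00119479,
       -0.00205787]), 'joint_efforts': array([ 1.11073390e-03, -4.37316978e+01, -2.84009135e+01,  7.20045157e-02,
        4.15693468e-02, -1.93957540e-04]), 'position': array([0.16266173, 0.52481472, 0.21781892]), 'ee_rot': array([-0.41971749,  0.56985633,  0.41916953,  0.56868084]), 'ft_force': array([ 0.26133232, -0.58126317, -0.82893427]), 'moment': array([-0.03108011, -0.05713574, -0.01440827]), 'width': 0.09296193152561154} 0.0188
scene {'mtx': array([[514.91133419,   0.        , 286.49792076],
       [  0.        , 514.91133419, 211.90672012],
       [  0.        ,   0.        ,   1.        ]]), 'k1': 0.06620716356518198, 'eye': array([0.86168534, 0.10444029, 0.75241519]), 'attitude': array([0.10535615, 0.24734814, 0.88990451, 0.3684955 ])}
top {'mtx': array([[486.70849383,   0.        , 275.78179723],
       [  0.        , 486.70849383, 213.57134063],
       [  0.        ,   0.        ,   1.        ]]), 'k1': -0.06638205045365593, 'eye': array([ 0.44184164, -0.18469976,  1.02056086]), 'attitude': array([-0.04847434,  0.03323155,  0.7113916 , -0.70033413])}
wrist {'mtx': array([[330.03730461,   0.        , 276.58023229],
       [  0.        , 330.03730461, 210.77139183],
       [  0.        ,   0.        ,   1.        ]]), 'k1': -0.07733708010519814, 'T_tool_cam': array([[-2.36542350e-04,  2.60625192e-01, -9.65440031e-01,
        -1.65746423e-01],
       [ 1.90429398e-04,  9.65440052e-01,  2.60625151e-01,
         7.16797538e-02],
       [ 9.99999954e-01, -1.22199278e-04, -2.77998157e-04,
         3.38422715e-04],
       [ 0.00000000e+00,  0.00000000e+00,  0.00000000e+00,
         1.00000000e+00]])}
```

View pics/scene0.png

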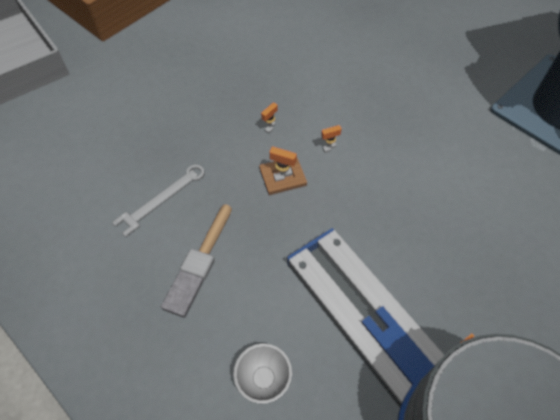

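View pics/top0.png

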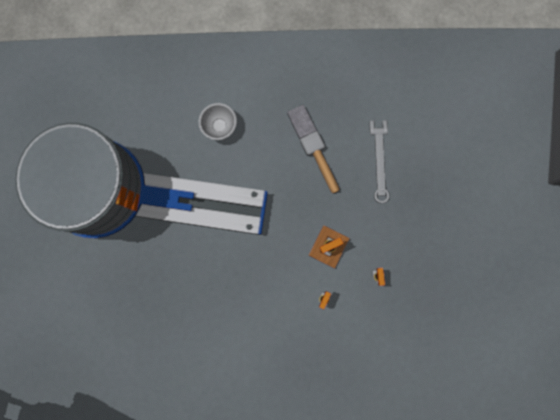

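View pics/wrist0.png

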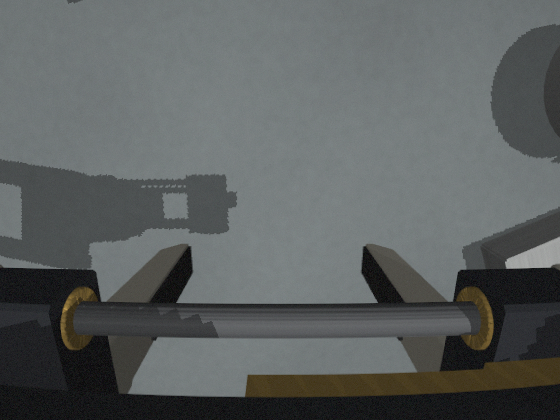

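The top view shows three orange-knobbed bolts: (334,245), the largest, standing in the wooden holder; and small ones at (380,277) and (325,300). In the scene view these are (283,157), with the small ones at (331,132) and (270,113). I choose the one in the holder and check it in a close crop.

```bash
cat > h.py <<'E'
import numpy as np, cv2
from scipy.spatial.transform import Rotation as R
from workcell import r
def pose():
    s=r.get_state(); return np.array(s["position"]),R.from_quat(s["ee_rot"]),s
def cam(name):
    p,q,_=pose(); c=r.read_camera(name); c=dict(c)
    if name=="wrist":
        T=np.array(c["T_tool_cam"]); c["o"]=p+q.apply(T[:3,3]); c["R"]=q.as_matrix()@T[:3,:3]
    else:
        c["o"]=np.array(c["eye"]); c["R"]=R.from_quat(c["attitude"]).as_matrix()
    return c
def ray(c,uv):
    uv=np.array(uv,float).reshape(-1,1,2)
    n=cv2.undistortPoints(uv,c["mtx"],np.array([c["k1"],0,0,0.]))[:,0]
    d=np.c_[n[:,0],-n[:,1],-np.ones(len(n))]@c["R"].T
    return d/np.linalg.norm(d,axis=1)[:,None]
def onz(c,uv,z):
    d=ray(c,uv); return c["o"]+d*((z-c["o"][2])/d[:,2])[:,None]
def proj(c,P):
    q=(np.atleast_2d(P)-c["o"])@c["R"]; q=q*[1,-1,-1]
    return cv2.projectPoints(q,np.zeros(3),np.zeros(3),c["mtx"],np.array([c["k1"],0,0,0.]))[0][:,0]
def tri(c1,u1,c2,u2):
    d1,d2=ray(c1,u1)[0],ray(c2,u2)[0]
    A=np.c_[d1,-d2]; t=np.linalg.lstsq(A,c2["o"]-c1["o"],rcond=None)[0]
    a=c1["o"]+t[0]*d1;b=c2["o"]+t[1]*d2
    return (a+b)/2,np.linalg.norm(a-b)
def save(n,img,scale=1): cv2.imwrite("pics/"+n,cv2.resize(img[:,:,::-1],None,fx=scale,fy=scale,interpolation=cv2.INTER_CUBIC))
def orange(img):
    h=cv2.cvtColor(img,cv2.COLOR_RGB2HSV)
    return cv2.inRange(h,(4,190,90),(20,255,255))
E
python3 - <<'E'
from h import *
import pickle
S=cam("scene");T=cam("top")
pickle.dump((S,T),open("st.pkl","wb"))
save("top_crop.png",T["pixels"][170:320,120:400],2.8)
save("scene_crop.png",S["pixels"][90:200,230:370],5)
for n,c in(("S",S),("T",T)):
    m=orange(c["pixels"]); k,l,st,ce=cv2.connectedComponentsWithStats(m)
    for i in range(1,k):
        if st[i,4]>15: print(n,st[i],ce[i],onz(c,ce[i],0.05)[0].round(3))
T_=onz(T,[[265,192],[259,234],[143,175],[139,217],[218,122],[381,197]],0.028);print(T_.round(3))
E
```

```text
T [118 193   3  11  17] [118.70588235 198.52941176] [0.591 0.156 0.05 ]
T [124 197   4  10  26] [125.69230769 202.11538462] [0.583 0.141 0.05 ]
T [131 201   4   9  23] [132.86956522 205.60869565] [0.576 0.126 0.05 ]
T [320 238  23  15 162] [331.17283951 244.90123457] [ 0.49  -0.274  0.05 ]
T [377 269   7  15  74] [380.17567568 276.14864865] [ 0.427 -0.369  0.05 ]
T [321 293   9  15  67] [324.53731343 299.6119403 ] [ 0.383 -0.258  0.05 ]
[[ 0.603 -0.142  0.028]
 [ 0.516 -0.129  0.028]
 [ 0.643  0.113  0.028]
 [ 0.555  0.12   0.028]
 [ 0.754 -0.045  0.028]
 [ 0.588 -0.381  0.028]]
```

```bash
python3 - <<'E'
from h import *
E
true
```

```text
(no output)
```

View pics/top_crop.png

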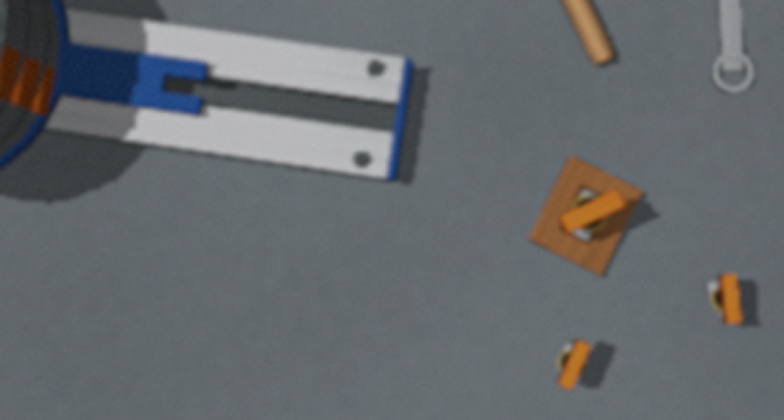

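View pics/scene_crop.png

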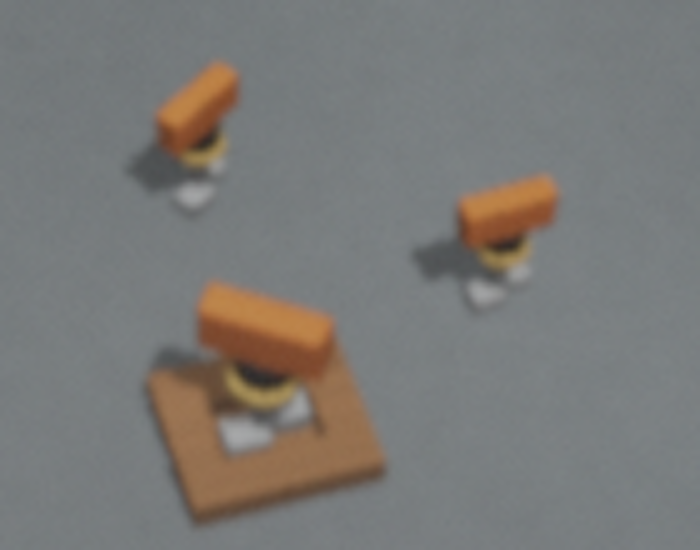

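The crop confirms it: the holder bolt has the largest wing. Its washer and head are visible in the pocket, and the head is turned relative to the wing. Next I triangulate it and the bed features.

Run:
```python
from h import *
import pickle
S,T=pickle.load(open("st.pkl","rb"))
p,q,_=pose(); print("tool axes (cols)\n",q.as_matrix().round(3))
hs=cv2.cvtColor(S["pixels"],cv2.COLOR_RGB2HSV); print(hs[157,283])
m=cv2.inRange(hs,(4,150,70),(18,255,255)); m[170:]=0; m[:60]=0
k,l,st,ce=cv2.connectedComponentsWithStats(m)
for i in range(1,k):
    if st[i,4]>15: print(st[i],ce[i])
i=np.argmax(st[1:,4])+1
print("knob tri",tri(S,ce[i],T,[331.2,244.9]))
mt=orange(T["pixels"]);k,l,st,ce=cv2.connectedComponentsWithStats(mt)
pts=np.argwhere(l==l[245,331])[:,::-1].astype(float)
w=onz(T,pts,0.07)[:,:2]; c,s_,v=np.linalg.svd(w-w.mean(0)); print("bar dir top",v[0],w.mean(0))
# bed corners at z=.028, top crop px
cr=lambda x,y:[120+x/2.8,170+y/2.8]
P=onz(T,[cr(412,60),cr(391,180),cr(145,22),cr(128,138)],0.028);print(P.round(4))
P=onz(T,[cr(207,71),cr(203,106),cr(163,85)],0.038);print(P.round(4))
```

```text
tool axes (cols)
 [[-0.    -0.955  0.296]
 [-0.001  0.296  0.955]
 [-1.     0.    -0.001]]
[ 11 161 146]
[262 104  15  16 126] [268.96825397 111.74603175]
[323 127  17  12 136] [330.76470588 132.30882353]
[271 149  25  16 264] [283.06818182 156.40530303]
knob tri (array([ 0.4889257 , -0.27220436,  0.05809554]), np.float64(0.0025309859524105627))
bar dir top [ 0.38389634 -0.9233762 ] [ 0.48910604 -0.27207506]
[[ 0.6036 -0.1469  0.028 ]
 [ 0.5152 -0.1305  0.028 ]
 [ 0.6361  0.052   0.028 ]
 [ 0.5493  0.0638  0.028 ]]
[[0.5966 0.0033 0.038 ]
 [0.5708 0.0061 0.038 ]
 [0.5869 0.0358 0.038 ]]
```

```bash
cat >> h.py <<'E'
def Rt(psi,lean=0.0):
    """tool down, jaw axis (tool z) at yaw psi deg; lean (rad) about jaw axis, body towards -tool y"""
    a=np.deg2rad(psi); z=np.array([np.cos(a),np.sin(a),0]); x=np.array([0,0,-1.]); y=np.cross(z,x)
    return R.from_rotvec(lean*z)*R.from_matrix(np.c_[x,y,z])
def to(tcp,Rw):
    p,q,s=pose(); d=q.inv().apply(np.array(tcp)-p); w=(q.inv()*Rw).as_rotvec()
    print("t",round(s["time_s"],2),"shift",d.round(4),"turn",w.round(4)); return d,w
def yaw():
    z=pose()[1].as_matrix()[:,2]; return np.degrees(np.arctan2(z[1],z[0]))
E
python3 - <<'E'
from h import *
print(Rt(72.8).as_matrix().round(3)); print(Rt(0,.3).as_matrix().round(3))
to([.489,-.272,.17],Rt(22.6))
E
python3 -m crank '[{"y":-0.025,"z":-0.03,"ax":0.04},{"y":-0.05,"z":-0.06,"ax":0.08},{"y":-0.075,"z":-0.09,"ax":0.12},{"y":-0.1,"z":-0.12,"ax":0.16},{"y":-0.125,"z":-0.15,"ax":0.2},{"y":-0.15,"z":-0.18,"ax":0.24},{"y":-0.175,"z":-0.21,"ax":0.28},{"y":-0.2,"z":-0.24,"ax":0.32},{"y":-0.225,"z":-0.27,"ax":0.36},{"y":-0.25,"z":-0.3,"ax":0.4}]' 0.093
python3 - <<'E'
from h import *
to([.489,-.272,.17],Rt(22.6))
E
```

```text
[[ 0.    -0.955  0.296]
 [ 0.     0.296  0.955]
 [-1.     0.     0.   ]]
[[ 0.     0.     1.   ]
 [ 0.296  0.955  0.   ]
 [-0.955  0.296  0.   ]]
t 0.25 shift [ 0.0487 -0.5477 -0.6646] turn [ 8.755e-01 -9.000e-04  2.000e-04]
t 0.25 shift [ 0.0487 -0.5477 -0.6646] turn [ 8.755e-01 -9.000e-04  2.000e-04]$[0]: bad value
```

```bash
python3 -m crank '[{"x":0,"y":-0.025,"z":-0.03,"ax":0.04,"ay":0,"az":0},{"x":0,"y":-0.05,"z":-0.06,"ax":0.08,"ay":0,"az":0},{"x":0,"y":-0.075,"z":-0.09,"ax":0.12,"ay":0,"az":0},{"x":0,"y":-0.1,"z":-0.12,"ax":0.16,"ay":0,"az":0},{"x":0,"y":-0.125,"z":-0.15,"ax":0.2,"ay":0,"az":0},{"x":0,"y":-0.15,"z":-0.18,"ax":0.24,"ay":0,"az":0},{"x":0,"y":-0.175,"z":-0.21,"ax":0.28,"ay":0,"az":0},{"x":0,"y":-0.2,"z":-0.24,"ax":0.32,"ay":0,"az":0},{"x":0,"y":-0.225,"z":-0.27,"ax":0.36,"ay":0,"az":0},{"x":0,"y":-0.25,"z":-0.3,"ax":0.4,"ay":0,"az":0}]' 0.093
python3 - <<'E'
from h import *
to([.489,-.272,.17],Rt(22.6))
E
```

```text
time_s: 1.08
position: [0.3128, 0.1628, 0.2187]
ee_rot: [-0.298, 0.641, 0.297, 0.642]
ft_force: [0.9, 0.3, -0.6]
width: 0.0927
t 1.08 shift [ 0.049  -0.4154 -0.2181] turn [4.741e-01 1.000e-04 7.000e-04]
```

```bash
python3 -m crank '[{"x":0.004,"y":-0.036,"z":-0.019,"ax":0.05,"ay":0,"az":0},{"x":0.008,"y":-0.072,"z":-0.038,"ax":0.1,"ay":0,"az":0},{"x":0.012,"y":-0.108,"z":-0.057,"ax":0.15,"ay":0,"az":0},{"x":0.016,"y":-0.144,"z":-0.076,"ax":0.2,"ay":0,"az":0},{"x":0.02,"y":-0.18,"z":-0.095,"ax":0.25,"ay":0,"az":0},{"x":0.024,"y":-0.216,"z":-0.114,"ax":0.3,"ay":0,"az":0},{"x":0.028,"y":-0.252,"z":-0.133,"ax":0.35,"ay":0,"az":0},{"x":0.032,"y":-0.288,"z":-0.152,"ax":0.4,"ay":0,"az":0},{"x":0.036,"y":-0.324,"z":-0.171,"ax":0.45,"ay":0,"az":0},{"x":0.04,"y":-0.36,"z":-0.19,"ax":0.474,"ay":0,"az":0}]'
python3 - <<'E'
from h import *
import pickle
W=cam("wrist"); pickle.dump(W,open("w1.pkl","wb"))
save("w1.png",W["pixels"],1.4)
to([.489,-.272,.17],Rt(22.6))
E
```

```text
time_s: 1.92
position: [0.4652, -0.2169, 0.1787]
ee_rot: [-0.138, 0.693, 0.137, 0.694]
ft_force: [1.2, 0.8, -0.3]
width: 0.093
t 1.97 shift [ 0.0081 -0.0523  0.0013] turn [-0.006   0.0004  0.006 ]
```

View pics/w1.png

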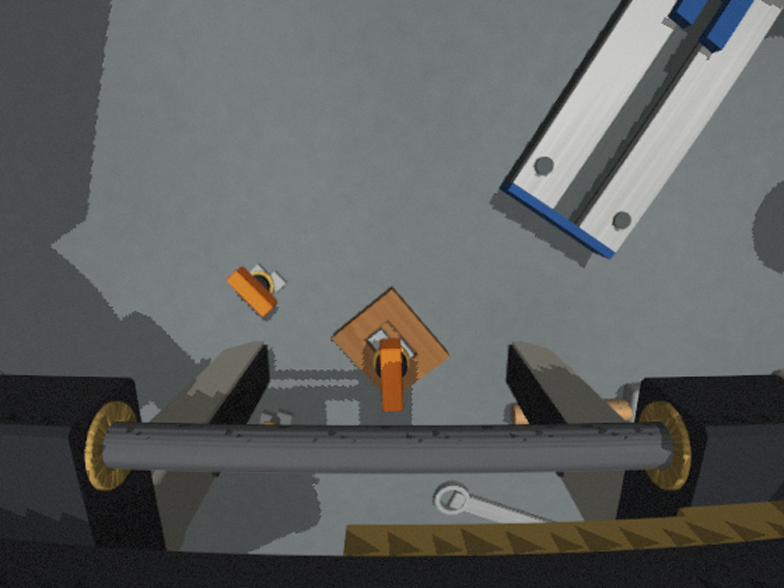

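```bash
python3 -m crank '[{"x":0.01,"y":-0.012,"z":0.001,"ax":0,"ay":0,"az":0},{"x":0.02,"y":-0.025,"z":0.001,"ax":0,"ay":0,"az":0},{"x":0.03,"y":-0.03,"z":0.001,"ax":0,"ay":0,"az":0},{"x":0.04,"y":-0.03,"z":0.001,"ax":0,"ay":0,"az":0},{"x":0.05,"y":-0.03,"z":0.001,"ax":0,"ay":0,"az":0},{"x":0.05,"y":-0.03,"z":0.001,"ax":0,"ay":0,"az":0},{"x":0.05,"y":-0.03,"z":0.001,"ax":0,"ay":0,"az":0},{"x":0.05,"y":-0.03,"z":0.001,"ax":0,"ay":0,"az":0},{"x":0.05,"y":-0.03,"z":0.001,"ax":0,"ay":0,"az":0},{"x":0.05,"y":-0.03,"z":0.001,"ax":0,"ay":0,"az":0}]'
python3 - <<'E'
from h import *
import pickle
W=cam("wrist"); pickle.dump(W,open("w2.pkl","wb"))
save("w2.png",W["pixels"][150:300,180:380],4)
E
```

```text
time_s: 2.8
position: [0.4808, -0.2516, 0.1288]
ee_rot: [-0.139, 0.693, 0.134, 0.695]
ft_force: [-0.0, -0.1, 0.3]
width: 0.0928
```

View pics/w2.png

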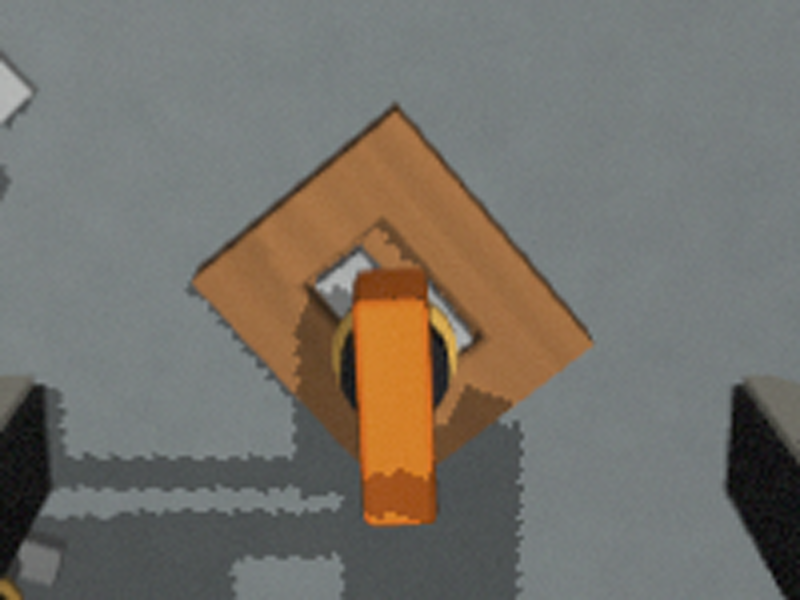

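Run:
```python
from h import *
import pickle
W=pickle.load(open("w2.pkl","rb"));W1=pickle.load(open("w1.pkl","rb"));S,T=pickle.load(open("st.pkl","rb"))
px=lambda L:[[180+x/4-.4,150+y/4-.4] for x,y in L]
ang=lambda d:np.degrees(np.arctan2(d[1],d[0]))
H=onz(W,px([(397,105),(592,342),(193,280)]),.012);print("holder corners",H.round(4),"long",np.linalg.norm(H[1]-H[0]),ang(H[1]-H[0]),"short",np.linalg.norm(H[2]-H[0]),ang(H[2]-H[0]))
hl=H[1]-H[0];hs=H[2]-H[0];print("holder centre",(H[0]+hl/2+hs/2).round(4))
P=onz(W,px([(383,218),(482,338)]),.012);print("pocket",ang(P[1]-P[0]),np.linalg.norm(P[1]-P[0]))
E=onz(W,px([(360,248),(315,285),(430,290),(468,335)]),.012);print("head end",ang(E[1]-E[0]),np.linalg.norm(E[1]-E[0]),"side",ang(E[3]-E[2]))
for z in (.055,.06,.065,.07,.075):
    B=onz(W,px([(357,300),(430,297),(365,522),(435,521)]),z); m1=(B[0]+B[1])/2;m2=(B[2]+B[3])/2
    print(z,"len",np.linalg.norm(m2-m1),"w",np.linalg.norm(B[1]-B[0]),"ang",ang(m1-m2),"c",((m1+m2)/2).round(4))
# end face bottom edge of bar -> 22mm below top, vertical under the top edge
for a,b in (((357,300),(357,270)),((428,297),(425,268))):
    for z in (.06,.065,.07): print(z,onz(W,px([a]),z)[0].round(4),onz(W,px([b]),z-.022)[0].round(4))
```

```text
holder corners [[ 0.4733 -0.2263  0.012 ]
 [ 0.5349 -0.2596  0.012 ]
 [ 0.4461 -0.28    0.012 ]] long 0.07000421115049256 -28.401129906546974 short 0.06025977415154588 -116.82622562319898
holder centre [ 0.4905 -0.2698  0.012 ]
pocket -29.10224303843479 0.035864403145118566
head end -117.35558694056638 0.013270804096781285 side -28.54785401855141
0.055 len 0.04693175301545558 w 0.013886851069491214 ang 113.95591679878471 c [ 0.4933 -0.2757  0.055 ]
0.06 len 0.04594981778259709 w 0.013596301761987171 ang 113.95591679878484 c [ 0.4925 -0.2738  0.06  ]
0.065 len 0.04496788254973866 w 0.013305752454483104 ang 113.95591679878477 c [ 0.4917 -0.2719  0.065 ]
0.07 len 0.04398594731688017 w 0.01301520314697904 ang 113.95591679878483 c [ 0.4908 -0.2699  0.07  ]
0.075 len 0.043004012084021666 w 0.01272465383947501 ang 113.95591679878483 c [ 0.49  -0.268  0.075]
0.06 [ 0.477  -0.2557  0.06  ] [ 0.4768 -0.2565  0.038 ]
0.065 [ 0.4765 -0.2541  0.065 ] [ 0.4764 -0.2551  0.043 ]
0.07 [ 0.476  -0.2526  0.07  ] [ 0.4759 -0.2537  0.048 ]
0.06 [ 0.489  -0.2501  0.06  ] [ 0.4894 -0.2509  0.038 ]
0.065 [ 0.4882 -0.2487  0.065 ] [ 0.4887 -0.2496  0.043 ]
0.07 [ 0.4875 -0.2473  0.07  ] [ 0.488  -0.2483  0.048 ]
```

The close look shows the holder's 70 × 60 mm sides measured correctly. The bolt head lies along −28.5°, and the wing along 114° with its centre at (0.491, −0.2705) and top at about 0.067. I will grasp across the wing with a 0.3 rad lean, because the 188 mm gripper body has to swing beside the sieves later.

```bash
cat >> h.py <<'E'
HP=0.0188
def tg(G,psi,lean,back=0):
    Rw=Rt(psi,lean); return np.array(G)+(HP-back)*Rw.as_matrix()[:,0],Rw
E
python3 - <<'E'
from h import *
G=[.491,-.2705,.061]
print(pose()[0],yaw()); to(*tg(G,24,.3,.05)); to(*tg(G,24,.3))
E
```

```text
[ 0.48072079 -0.25169144  0.12863872] 22.280168038215503
t 2.85 shift [ 0.0381 -0.0302  0.0026] turn [-0.0297  0.0053  0.3071]
t 2.85 shift [ 0.0857 -0.0151  0.0021] turn [-0.0297  0.0053  0.3071]
```

```bash
python3 -m crank '[{"x":0.01,"y":-0.01,"z":0.001,"ax":-0.01,"ay":0.002,"az":0.1},{"x":0.02,"y":-0.02,"z":0.002,"ax":-0.02,"ay":0.004,"az":0.2},{"x":0.038,"y":-0.03,"z":0.0026,"ax":-0.03,"ay":0.005,"az":0.307},{"x":0.05,"y":-0.026,"z":0.0025,"ax":-0.03,"ay":0.005,"az":0.307},{"x":0.06,"y":-0.023,"z":0.0023,"ax":-0.03,"ay":0.005,"az":0.307},{"x":0.07,"y":-0.02,"z":0.0022,"ax":-0.03,"ay":0.005,"az":0.307},{"x":0.08,"y":-0.017,"z":0.0021,"ax":-0.03,"ay":0.005,"az":0.307},{"x":0.0857,"y":-0.0151,"z":0.0021,"ax":-0.03,"ay":0.005,"az":0.307},{"x":0.0857,"y":-0.0151,"z":0.0021,"ax":-0.03,"ay":0.005,"az":0.307},{"x":0.0857,"y":-0.0151,"z":0.0021,"ax":-0.03,"ay":0.005,"az":0.307}]'
python3 - <<'E'
from h import *
G=[.491,-.2705,.061]
print(yaw()); to(*tg(G,24,.3))
W=cam("wrist");save("w3.png",W["pixels"],1.4)
E
```

```text
time_s: 3.68
position: [0.489, -0.2649, 0.0443]
ee_rot: [-0.043, 0.705, 0.249, 0.662]
ft_force: [0.4, -1.1, 0.2]
width: 0.0928
24.068245889895863
t 3.68 shift [ 0.0011 -0.0008 -0.0004] turn [0.0015 0.0007 0.0019]
```

View pics/w3.png

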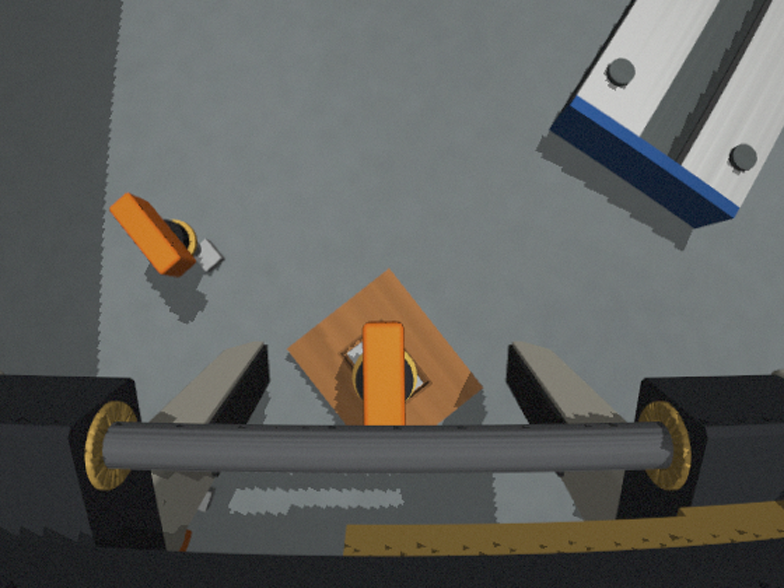

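The wing is parallel to the fingers and centred: the bar is at column 384 and the fingers' midline at 388. Closing now.

```bash
python3 -m crank '[{"x":0,"y":0,"z":0,"ax":0,"ay":0,"az":0},{"x":0,"y":0,"z":0,"ax":0,"ay":0,"az":0},{"x":0,"y":0,"z":0,"ax":0,"ay":0,"az":0},{"x":0,"y":0,"z":0,"ax":0,"ay":0,"az":0},{"x":0,"y":0,"z":0,"ax":0,"ay":0,"az":0},{"x":0,"y":0,"z":0,"ax":0,"ay":0,"az":0},{"x":0,"y":0,"z":0,"ax":0,"ay":0,"az":0},{"x":0,"y":0,"z":0,"ax":0,"ay":0,"az":0},{"x":0,"y":0,"z":0,"ax":0,"ay":0,"az":0},{"x":0,"y":0,"z":0,"ax":0,"ay":0,"az":0}]' 0 30
python3 - <<'E'
from h import *
p,q,s=pose(); print(s["ft_force"].round(1),s["moment"].round(2),q.inv().apply([0,0,1]).round(3)); print(p, yaw())
E
```

```text
time_s: 4.57
position: [0.4892, -0.2653, 0.0444]
ee_rot: [-0.043, 0.705, 0.248, 0.663]
ft_force: [0.0, -0.3, 0.1]
width: 0.0308
[ 0.  -0.3  0.1] [-0.16 -0.08 -0.  ] [-0.956  0.293  0.001]
[ 0.48920273 -0.26528421  0.04443684] 24.05654328039474
```

```bash
python3 -m crank '[{"x":0,"y":0,"z":0,"ax":0,"ay":0,"az":0},{"x":0,"y":0,"z":0,"ax":0,"ay":0,"az":0},{"x":0,"y":0,"z":0,"ax":0,"ay":0,"az":0},{"x":0,"y":0,"z":0,"ax":0,"ay":0,"az":0},{"x":-0.005,"y":0.0015,"z":0,"ax":0,"ay":0,"az":0},{"x":-0.015,"y":0.0046,"z":0,"ax":0,"ay":0,"az":0},{"x":-0.03,"y":0.0092,"z":0,"ax":0,"ay":0,"az":0},{"x":-0.045,"y":0.0138,"z":0,"ax":0,"ay":0,"az":0},{"x":-0.06,"y":0.0184,"z":0,"ax":0,"ay":0,"az":0},{"x":-0.07,"y":0.0215,"z":0,"ax":0,"ay":0,"az":0}]' 0 30
python3 - <<'E'
from h import *
import pickle
p,q,s=pose(); print(s["ft_force"].round(1),s["width"],p,yaw())
W=cam("wrist");save("w4.png",W["pixels"],1.4);T=cam("top");S=cam("scene");pickle.dump((S,T,W),open("st2.pkl","wb"))
save("s4.png",S["pixels"][90:330,180:480],2.6)
E
```

```text
time_s: 5.4
position: [0.4897, -0.2657, 0.1199]
ee_rot: [-0.044, 0.705, 0.248, 0.663]
ft_force: [0.4, 0.3, -3.6]
width: 0.0208
[ 0.4  0.3 -3.6] 0.020827855425647704 [ 0.48969921 -0.26574213  0.1198867 ] 24.058403674256006
```

View pics/w4.png

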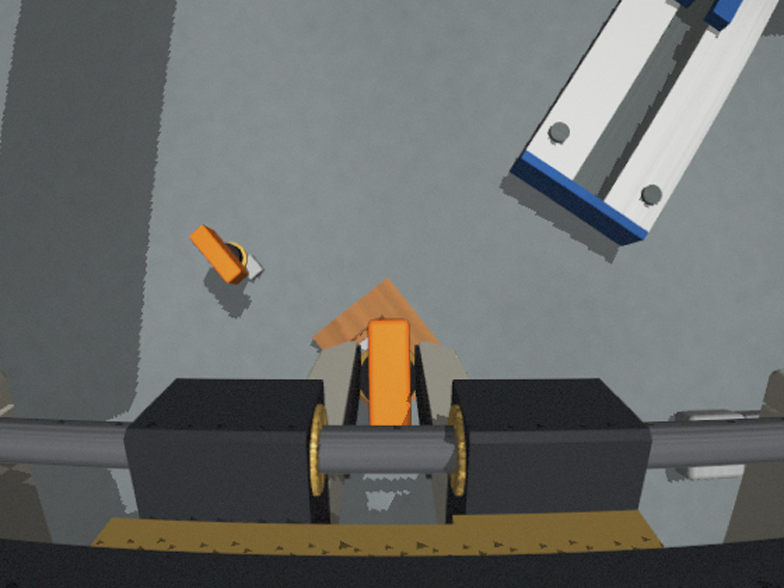

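View pics/s4.png

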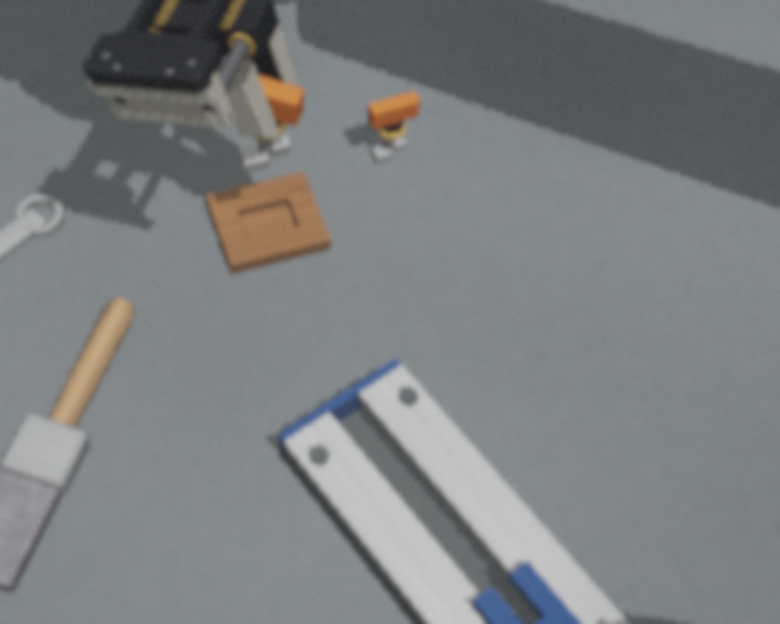

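Width 20.8 mm is not the 14 mm wing. The fingertips closed on the 22 mm hub, and the wrist picture shows gaps beside the bar (columns 358 to 368 and 410 to 418). I'll set the bolt back in the pocket and regrasp higher.

```bash
python3 -m crank '[{"x":0.012,"y":-0.0037,"z":0,"ax":0,"ay":0,"az":0},{"x":0.027,"y":-0.0083,"z":0,"ax":0,"ay":0,"az":0},{"x":0.042,"y":-0.0129,"z":0,"ax":0,"ay":0,"az":0},{"x":0.055,"y":-0.0165,"z":0,"ax":0,"ay":0,"az":0},{"x":0.062,"y":-0.019,"z":0,"ax":0,"ay":0,"az":0},{"x":0.067,"y":-0.0205,"z":0,"ax":0,"ay":0,"az":0},{"x":0.07,"y":-0.0213,"z":0,"ax":0,"ay":0,"az":0},{"x":0.071,"y":-0.0216,"z":0,"ax":0,"ay":0,"az":0},{"x":0.0715,"y":-0.0217,"z":0,"ax":0,"ay":0,"az":0},{"x":0.0715,"y":-0.0217,"z":0,"ax":0,"ay":0,"az":0}]'
python3 - <<'E'
from h import *
p,q,s=pose(); print(s["ft_force"].round(1),s["width"],p,yaw())
E
```

```text
time_s: 6.38
position: [0.49, -0.2659, 0.0446]
ee_rot: [-0.044, 0.705, 0.248, 0.663]
ft_force: [-0.9, 0.3, -1.7]
width: 0.0204
[-0.9  0.3 -1.7] 0.02042808791144752 [ 0.48996782 -0.2658764   0.04455694] 24.06464653277222
```

```bash
python3 -m crank '[{"x":0,"y":0,"z":0,"ax":0,"ay":0,"az":0},{"x":0,"y":0,"z":0,"ax":0,"ay":0,"az":0},{"x":0,"y":0,"z":0,"ax":0,"ay":0,"az":0},{"x":0,"y":0,"z":0,"ax":0,"ay":0,"az":0},{"x":-0.003,"y":0.001,"z":0,"ax":0,"ay":0,"az":0},{"x":-0.006,"y":0.002,"z":0,"ax":0,"ay":0,"az":0},{"x":-0.008,"y":0.0025,"z":0,"ax":0,"ay":0,"az":0},{"x":-0.008,"y":0.0025,"z":0,"ax":0,"ay":0,"az":0},{"x":-0.008,"y":0.0025,"z":0,"ax":0,"ay":0,"az":0},{"x":-0.008,"y":0.0025,"z":0,"ax":0,"ay":0,"az":0}]' 0.04 30
python3 - <<'E'
from h import *
p,q,s=pose(); print(s["ft_force"].round(1),s["width"],p,yaw())
W=cam("wrist");save("w5.png",W["pixels"],1.4)
E
```

```text
time_s: 7.22
position: [0.4899, -0.2659, 0.053]
ee_rot: [-0.044, 0.705, 0.248, 0.663]
ft_force: [0.1, 0.8, 0.1]
width: 0.0402
[0.1 0.8 0.1] 0.040228132235720644 [ 0.48989728 -0.26585394  0.05296342] 24.06188816843736
```

View pics/w5.png

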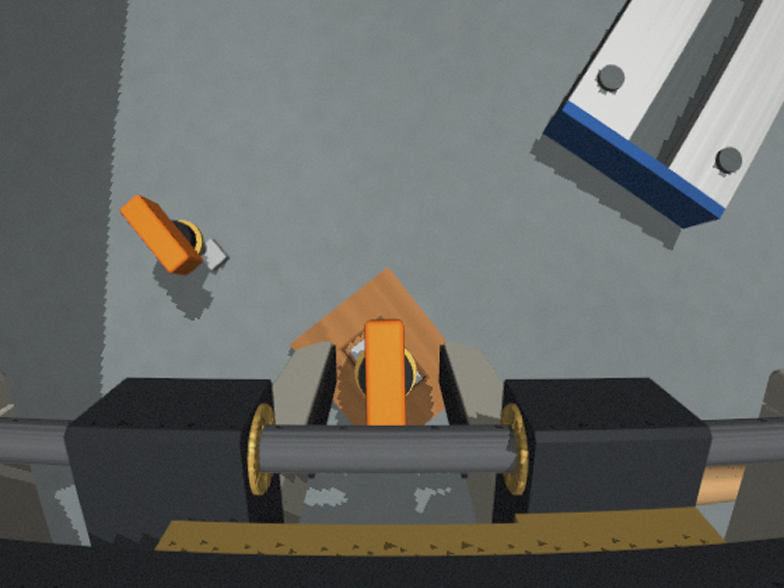

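```bash
python3 -m crank '[{"x":0,"y":0,"z":0,"ax":0,"ay":0,"az":0},{"x":0,"y":0,"z":0,"ax":0,"ay":0,"az":0},{"x":0,"y":0,"z":0,"ax":0,"ay":0,"az":0},{"x":0,"y":0,"z":0,"ax":0,"ay":0,"az":0},{"x":0,"y":0,"z":0,"ax":0,"ay":0,"az":0},{"x":0,"y":0,"z":0,"ax":0,"ay":0,"az":0},{"x":-0.003,"y":0.001,"z":0,"ax":0,"ay":0,"az":0},{"x":-0.01,"y":0.003,"z":0,"ax":0,"ay":0,"az":0},{"x":-0.025,"y":0.0077,"z":0,"ax":0,"ay":0,"az":0},{"x":-0.045,"y":0.0138,"z":0,"ax":0,"ay":0,"az":0}]' 0 35
python3 - <<'E'
from h import *
p,q,s=pose(); print(s["ft_force"].round(1),s["width"],p,yaw())
W=cam("wrist");save("w6.png",W["pixels"],1.4)
E
```

```text
time_s: 8.1
position: [0.4887, -0.2649, 0.0994]
ee_rot: [-0.043, 0.705, 0.248, 0.662]
ft_force: [0.0, 0.6, -2.2]
width: 0.0139
[ 0.   0.6 -2.2] 0.013876995731460257 [ 0.48874793 -0.26491014  0.09938492] 24.060228239800665
```

View pics/w6.png

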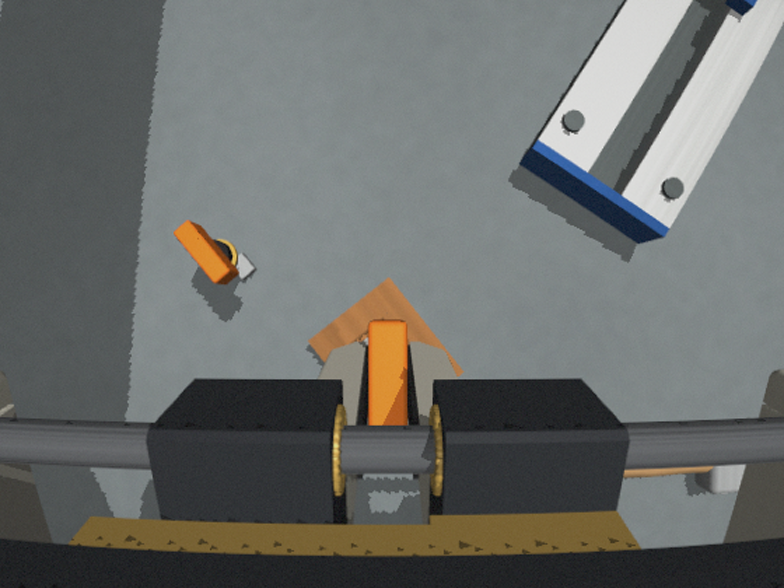

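```bash
cat >> h.py <<'E'
OFF=0.0047   # TCP minus bolt axis along horizontal tool-y
def tb(axis_xy,z,psi,lean=0.3,off=OFF):
    a=np.deg2rad(psi+90); return np.array([axis_xy[0]+off*np.cos(a),axis_xy[1]+off*np.sin(a),z]),Rt(psi,lean)
E
python3 - <<'E'
from h import *
p,q,_=pose(); W=cam("wrist"); h=np.array([np.cos(np.deg2rad(114)),np.sin(np.deg2rad(114)),0])
for z in (.110,.1134,.116): print(z,(onz(W,[[388/1.4,320/1.4]],z)[0]-p)@h)
d,w=to(*tb((.577,-.029),.107,-46.8)); print(np.outer(np.arange(1,11)/10,d).round(3)); print(np.outer(np.arange(1,11)/10,w).round(3))
E
```

```text
0.11 0.01684454274039122
0.1134 0.016935608922602766
0.116 0.01700524776782335
t 8.2 shift [0.0495 0.1773 0.1798] turn [ 1.1849 -0.3549  0.0067]
[[0.005 0.018 0.018]
 [0.01  0.035 0.036]
 [0.015 0.053 0.054]
 [0.02  0.071 0.072]
 [0.025 0.089 0.09 ]
 [0.03  0.106 0.108]
 [0.035 0.124 0.126]
 [0.04  0.142 0.144]
 [0.045 0.16  0.162]
 [0.049 0.177 0.18 ]]
[[ 1.180e-01 -3.500e-02  1.000e-03]
 [ 2.370e-01 -7.100e-02  1.000e-03]
 [ 3.550e-01 -1.060e-01  2.000e-03]
 [ 4.740e-01 -1.420e-01  3.000e-03]
 [ 5.920e-01 -1.770e-01  3.000e-03]
 [ 7.110e-01 -2.130e-01  4.000e-03]
 [ 8.290e-01 -2.480e-01  5.000e-03]
 [ 9.480e-01 -2.840e-01  5.000e-03]
 [ 1.066e+00 -3.190e-01  6.000e-03]
 [ 1.185e+00 -3.550e-01  7.000e-03]]
```

```bash
python3 -m crank '[{"x":0.005,"y":0.018,"z":0.018,"ax":0.118,"ay":-0.035,"az":0.001},{"x":0.01,"y":0.035,"z":0.036,"ax":0.237,"ay":-0.071,"az":0.001},{"x":0.015,"y":0.053,"z":0.054,"ax":0.355,"ay":-0.106,"az":0.002},{"x":0.02,"y":0.071,"z":0.072,"ax":0.474,"ay":-0.142,"az":0.003},{"x":0.025,"y":0.089,"z":0.09,"ax":0.592,"ay":-0.177,"az":0.003},{"x":0.03,"y":0.106,"z":0.108,"ax":0.711,"ay":-0.213,"az":0.004},{"x":0.035,"y":0.124,"z":0.126,"ax":0.829,"ay":-0.248,"az":0.005},{"x":0.04,"y":0.142,"z":0.144,"ax":0.948,"ay":-0.284,"az":0.005},{"x":0.045,"y":0.16,"z":0.162,"ax":1.066,"ay":-0.319,"az":0.006},{"x":0.049,"y":0.177,"z":0.18,"ax":1.185,"ay":-0.355,"az":0.007}]'
python3 - <<'E'
from h import *
import pickle
W=cam("wrist");save("w7.png",W["pixels"],1.4);T=cam("top");S=cam("scene");pickle.dump((S,T,W),open("st3.pkl","wb"))
p,q,s=pose(); print(s["ft_force"].round(1),s["width"],p,yaw(),s["joints"].round(2))
save("s7.png",S["pixels"][180:420,250:550],2.6)
save("t7.png",T["pixels"][130:270,100:340],3.3)
E
```

```text
time_s: 9.03
position: [0.58, -0.0249, 0.1065]
ee_rot: [0.377, 0.599, -0.183, 0.682]
ft_force: [1.4, -1.1, -3.4]
width: 0.0139
[ 0.3  0.7 -2.2] 0.013986405846404466 [ 0.57967249 -0.02364273  0.10680015] -46.56213650845688 [-0.41  0.32  1.8   0.34  0.94  0.21]
```

View pics/w7.png

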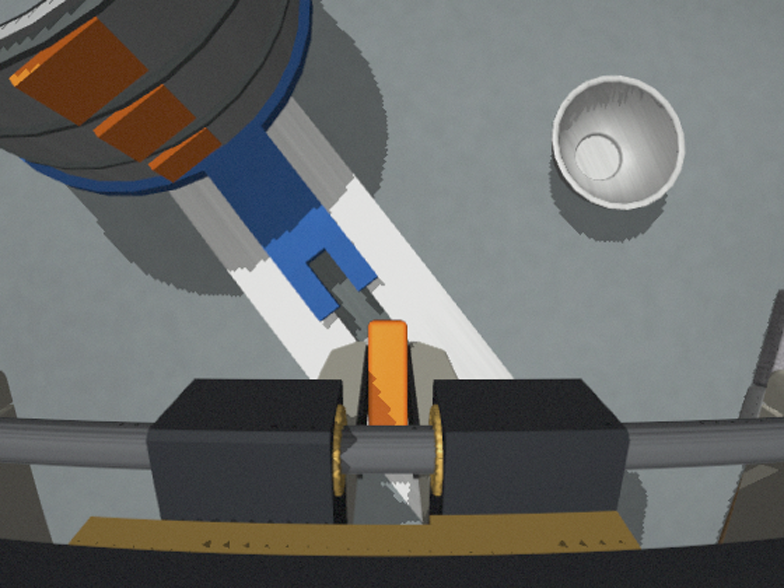

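View pics/s7.png

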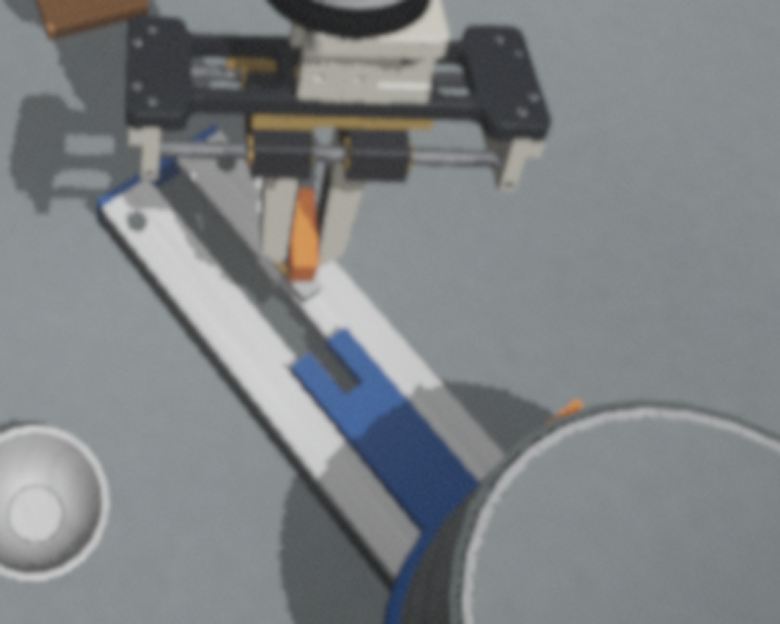

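View pics/t7.png

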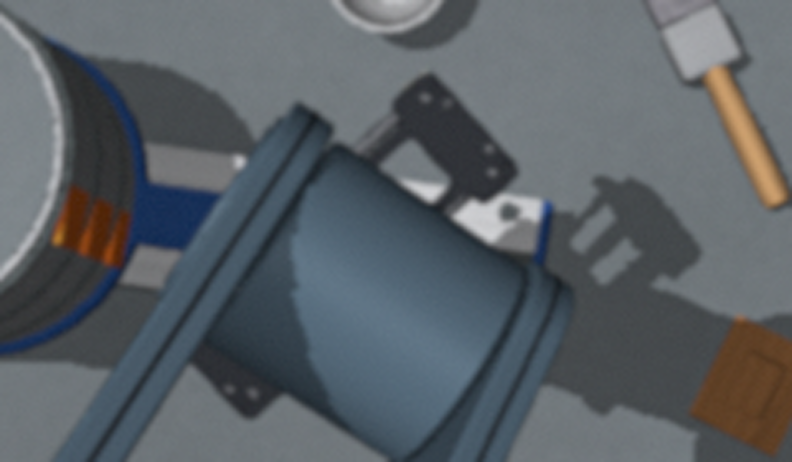

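Run:
```python
from h import *
import pickle
S,T,W=pickle.load(open("st3.pkl","rb"))
save("w7c.png",W["pixels"][120:270,170:370],4)
```

```text
(no output)
```

View pics/w7c.png

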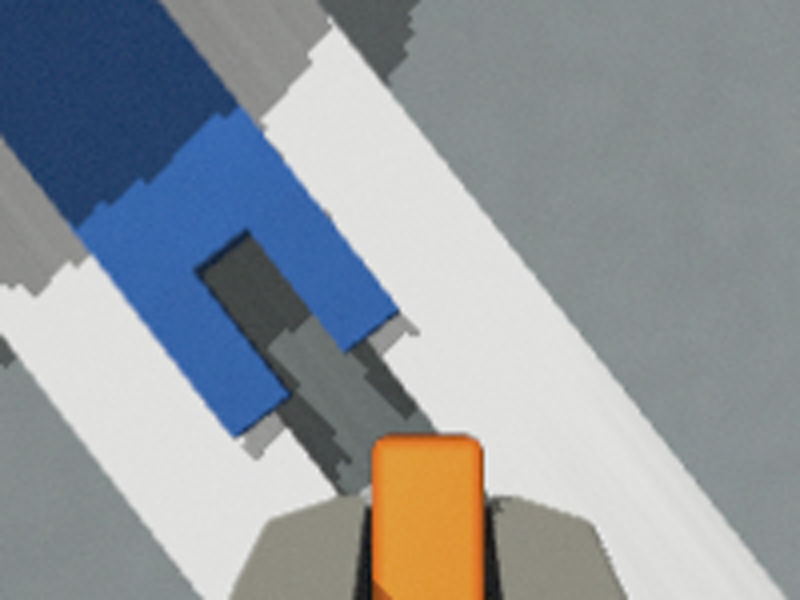

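Run:
```python
from h import *
import pickle
S,T,W=pickle.load(open("st3.pkl","rb"))
px=lambda L:[[170+x/4-.4,120+y/4-.4] for x,y in L]
ang=lambda d:np.degrees(np.arctan2(d[1],d[0]))
P=onz(W,px([(398,312),(347,350),(288,396),(235,436),(246,231),(197,269)]),.038);print(P.round(4))
tips=(P[0]+P[3])/2; tin=(P[1]+P[2])/2; end=(P[4]+P[5])/2
print("foot w",np.linalg.norm(P[0]-P[3]),"notch w",np.linalg.norm(P[1]-P[2]),np.linalg.norm(P[4]-P[5]),"depth",np.linalg.norm(end-tin))
print("ang tips perp",ang(P[3]-P[0])-90,"axis",ang(end-tin))
B=onz(W,px([(205,598),(0,345)]),.028);C=onz(W,px([(785,598),(390,82)]),.028);print("bed edges",ang(B[1]-B[0]),ang(C[1]-C[0]))
A=onz(W,px([(255,120),(398,312),(80,232),(235,436)]),.038);print("foot sides",ang(A[0]-A[1]),ang(A[2]-A[3]))
u=C[1]-C[0];u/=np.linalg.norm(u);n=np.array([-u[1],u[0],0]);print("bed width",(B[0]-C[0])@n); mid=C[0]+n*((B[0]-C[0])@n)/2
print("centreline dist of tips, end", (tips-mid)@n,(tin-mid)@n,(end-mid)@n)
seat=(tips+.025*u+end-.005*u)/2; print("seat",seat, "u",u, tips+.025*u, end-.005*u)
p=W["o"];
```

```text
[[0.6052 0.006  0.038 ]
 [0.5934 0.0081 0.038 ]
 [0.5795 0.0104 0.038 ]
 [0.5672 0.0126 0.038 ]
 [0.5969 0.0375 0.038 ]
 [0.5853 0.0394 0.038 ]]
foot w 0.03854653810867041 notch w 0.014074816390675253 0.011729468647643624 depth 0.029602989196539416
ang tips perp 80.12319410255157 axis 80.9621218148506
bed edges 82.43251936755428 80.11379175718488
foot sides 79.46847564829932 80.47918525908057
bed width 0.09025182110329673
centreline dist of tips, end 0.0007555987170333368 0.0004955560676596698 0.0009338464303610051
seat [0.59036954 0.03373353 0.038     ] u [0.17169197 0.98515068 0.        ] [0.590489   0.03389993 0.038     ] [0.59025007 0.03356714 0.038     ]
```

Run:
```python
from h import *
import pickle
W=cam("wrist");pickle.dump(W,open("w8.pkl","wb"));p,q,s=pose();print(p,yaw(),s["time_s"],s["joint_vel"].round(4))
save("w8c.png",W["pixels"][120:270,170:370],4)
```

```text
[ 0.58007089 -0.02510613  0.10686578] -46.56727984350405 9.2333 [-0.0354  0.0115 -0.0192 -0.0032  0.0016 -0.0105]
```

View pics/w8c.png

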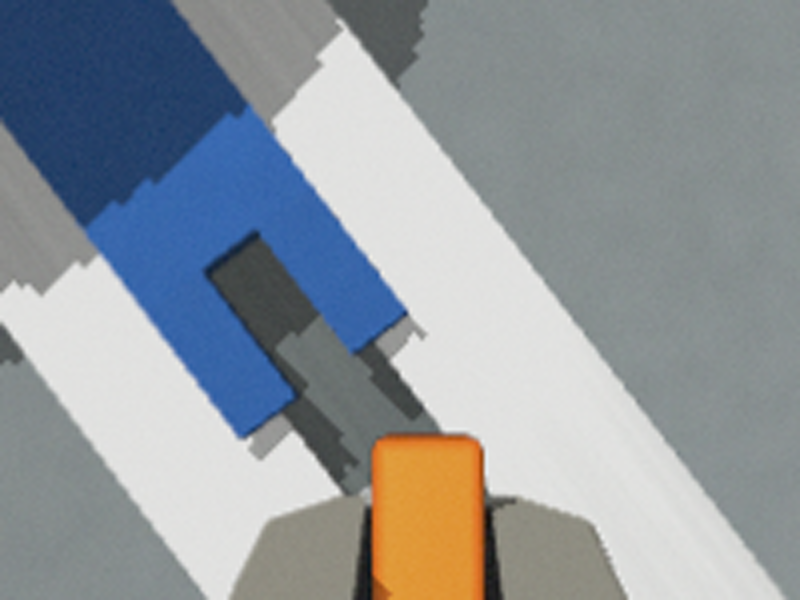

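Run:
```python
from h import *
import pickle
W=pickle.load(open("w8.pkl","rb"))
px=lambda L:[[170+x/4-.4,120+y/4-.4] for x,y in L]
ang=lambda d:np.degrees(np.arctan2(d[1],d[0]))
P=onz(W,px([(407,312),(357,352),(297,397),(242,437),(257,232),(206,270)]),.038);print(P.round(4))
tips=(P[0]+P[3])/2; tin=(P[1]+P[2])/2; end=(P[4]+P[5])/2
print("foot w",np.linalg.norm(P[0]-P[3]),"depth",np.linalg.norm(end-tin), "perp",ang(P[3]-P[0])-90,"axis",ang(end-tin))
C=onz(W,px([(785,598),(400,82)]),.028);B=onz(W,px([(207,598),(0,325)]),.028);print(ang(C[1]-C[0]),ang(B[1]-B[0]))
u=np.array([np.cos(np.deg2rad(80.5)),np.sin(np.deg2rad(80.5)),0])
print("seat",tips+.025*u,tin+.025*u,end-.005*u)
n=np.array([-u[1],u[0],0]); print("bedw",(B.mean(0)-C.mean(0))@n,"centre off of seat", ((tips+end)/2-(B.mean(0)+C.mean(0))/2)@n)
```

```text
[[0.6057 0.0062 0.038 ]
 [0.5937 0.0078 0.038 ]
 [0.5798 0.0102 0.038 ]
 [0.5672 0.0126 0.038 ]
 [0.5972 0.0373 0.038 ]
 [0.5853 0.0393 0.038 ]]
foot w 0.03900427125719418 depth 0.029637022255915312 perp 80.6322214035252 axis 81.31032128236266
80.03091516769011 81.19852661399533
seat [0.59055173 0.03403317 0.038     ] [0.59086992 0.03368749 0.038     ] [0.59039613 0.03339575 0.038     ]
bedw 0.09127205235833762 centre off of seat 7.956863870848497e-05
```

```bash
sed -i 's/^OFF=0.0047/OFF=0.0052/' h.py
cat >> h.py <<'E'
SEAT=np.array([.5906,.0338]); U=np.array([np.cos(np.deg2rad(80.6)),np.sin(np.deg2rad(80.6))])
E
python3 - <<'E'
from h import *
ax=SEAT-.058*U; print(ax, pose()[0],yaw())
to(*tb(ax,.082,-46.8)); to(*tb(ax,.0585,-46.8))
E
```

```text
[ 0.58112709 -0.02342119] [ 0.58007089 -0.02510613  0.10686578] -46.56727984350405
t 9.23 shift [ 0.0259 -0.0005 -0.0005] turn [ 0.0038 -0.0015  0.0006]
t 9.23 shift [ 0.0483 -0.0075 -0.0005] turn [ 0.0038 -0.0015  0.0006]
```

```bash
python3 -m crank '[{"x":0.005,"y":-0.0001,"z":-0.0005,"ax":0.004,"ay":-0.0015,"az":0},{"x":0.012,"y":-0.0002,"z":-0.0005,"ax":0.004,"ay":-0.0015,"az":0},{"x":0.018,"y":-0.0003,"z":-0.0005,"ax":0.004,"ay":-0.0015,"az":0},{"x":0.023,"y":-0.0004,"z":-0.0005,"ax":0.004,"ay":-0.0015,"az":0},{"x":0.0259,"y":-0.0005,"z":-0.0005,"ax":0.004,"ay":-0.0015,"az":0},{"x":0.0259,"y":-0.0005,"z":-0.0005,"ax":0.004,"ay":-0.0015,"az":0},{"x":0.0259,"y":-0.0005,"z":-0.0005,"ax":0.004,"ay":-0.0015,"az":0},{"x":0.0259,"y":-0.0005,"z":-0.0005,"ax":0.004,"ay":-0.0015,"az":0},{"x":0.0259,"y":-0.0005,"z":-0.0005,"ax":0.004,"ay":-0.0015,"az":0},{"x":0.0259,"y":-0.0005,"z":-0.0005,"ax":0.004,"ay":-0.0015,"az":0}]'
python3 - <<'E'
from h import *
import pickle
S=cam("scene");pickle.dump(S,open("s9.pkl","wb"))
save("s9.png",S["pixels"][230:340,320:420],6)
W=cam("wrist");pickle.dump(W,open("w9.pkl","wb"));p,q,s=pose();print(p,yaw(),s["ft_force"].round(2),s["moment"].round(2))
save("w9c.png",W["pixels"][120:270,170:370],4)
ax=SEAT-.058*U;to(*tb(ax,.082,-46.8)); to(*tb(ax,.0585,-46.8))
E
```

```text
time_s: 10.07
position: [0.5851, -0.0199, 0.0823]
ee_rot: [0.375, 0.6, -0.181, 0.684]
ft_force: [-0.2, 0.4, -2.4]
width: 0.0134
[ 0.58503899 -0.01988401  0.08225437] -46.811527038547496 [ 0.04  0.13 -2.56] [-0.27  0.38 -0.01]
t 10.17 shift [ 0.0002 -0.0001 -0.0001] turn [-0.0001  0.0005  0.0004]
t 10.17 shift [ 0.0227 -0.0071 -0.0001] turn [-0.0001  0.0005  0.0004]
```

View pics/s9.png

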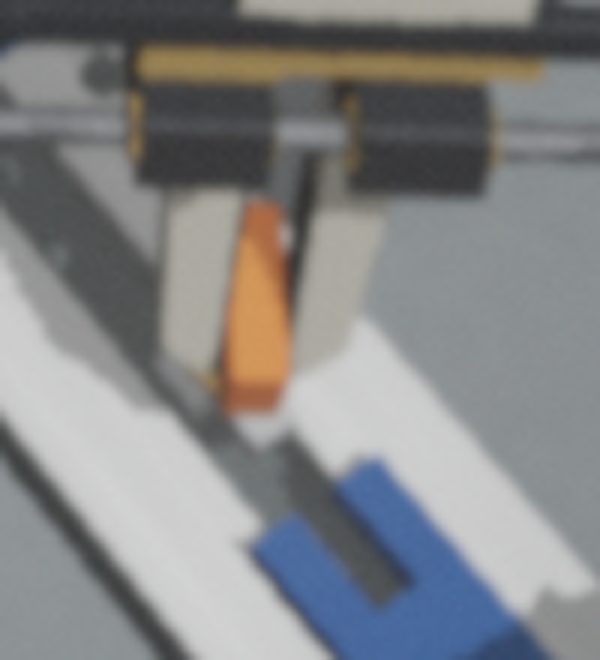

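View pics/w9c.png

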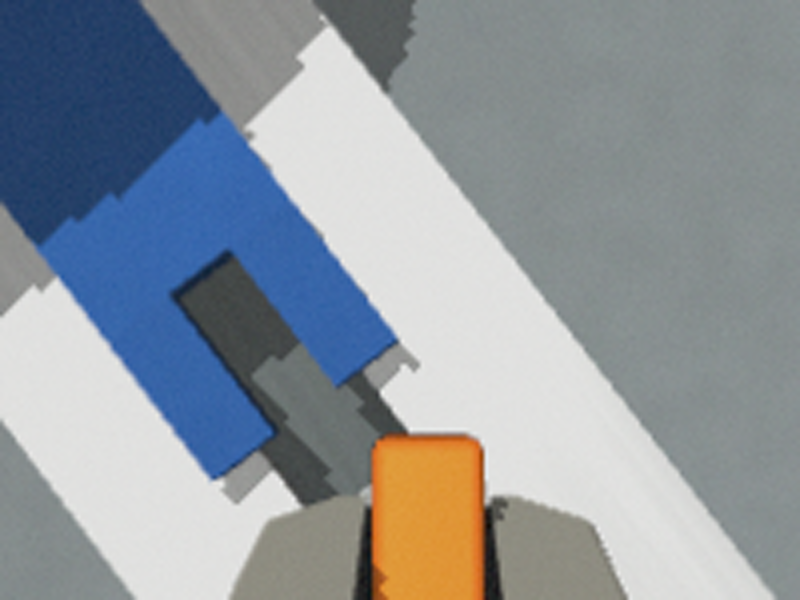

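Run:
```python
from h import *
import pickle
W=pickle.load(open("w9.pkl","rb"))
px=lambda L:[[170+x/4-.4,120+y/4-.4] for x,y in L]
ang=lambda d:np.degrees(np.arctan2(d[1],d[0]))
P=onz(W,px([(397,343),(215,480),(338,386),(272,433),(232,252),(174,293)]),.038)
tips=(P[0]+P[1])/2; tin=(P[2]+P[3])/2;end=(P[4]+P[5])/2;u=np.r_[U,0]
print(np.linalg.norm(P[0]-P[1]),np.linalg.norm(end-tin),ang(P[1]-P[0])-90,ang(end-tin));print("seat",tips+.025*u,tin+.025*u,end-.005*u)
```

```text
0.038662282602083466 0.029194311995587963 80.19901277779911 80.08578663088741
seat [0.59026754 0.03376347 0.038     ] [0.5903987  0.03411689 0.038     ] [0.59052541 0.03327807 0.038     ]
```

```bash
python3 -m crank '[{"x":0.003,"y":-0.0009,"z":-0.0001,"ax":0,"ay":0,"az":0},{"x":0.006,"y":-0.0019,"z":-0.0001,"ax":0,"ay":0,"az":0},{"x":0.008,"y":-0.0025,"z":-0.0001,"ax":0,"ay":0,"az":0},{"x":0.01,"y":-0.0031,"z":-0.0001,"ax":0,"ay":0,"az":0},{"x":0.011,"y":-0.0034,"z":-0.0001,"ax":0,"ay":0,"az":0},{"x":0.011,"y":-0.0034,"z":-0.0001,"ax":0,"ay":0,"az":0},{"x":0.011,"y":-0.0034,"z":-0.0001,"ax":0,"ay":0,"az":0},{"x":0.011,"y":-0.0034,"z":-0.0001,"ax":0,"ay":0,"az":0},{"x":0.011,"y":-0.0034,"z":-0.0001,"ax":0,"ay":0,"az":0},{"x":0.011,"y":-0.0034,"z":-0.0001,"ax":0,"ay":0,"az":0}]'
python3 - <<'E'
from h import *
p,q,s=pose();print(p,yaw(),s["ft_force"].round(2),s["moment"].round(2),s["width"])
ax=SEAT-.058*U; to(*tb(ax,.0585,-46.8))
E
```

```text
time_s: 11.0
position: [0.5851, -0.0199, 0.0709]
ee_rot: [0.374, 0.6, -0.181, 0.684]
ft_force: [0.1, -0.6, -3.1]
width: 0.0135
[ 0.58509499 -0.01985635  0.07088733] -46.81031772037511 [ 0.12 -0.61 -3.09] [-0.26  0.34  0.01] 0.013539086542125024
t 11.0 shift [ 0.0118 -0.0038 -0.0001] turn [0.     0.0007 0.0003]
```

```bash
python3 -m crank '[{"x":0.003,"y":-0.001,"z":-0.0001,"ax":0,"ay":0,"az":0},{"x":0.006,"y":-0.0019,"z":-0.0001,"ax":0,"ay":0,"az":0},{"x":0.008,"y":-0.0026,"z":-0.0001,"ax":0,"ay":0,"az":0},{"x":0.01,"y":-0.0032,"z":-0.0001,"ax":0,"ay":0,"az":0},{"x":0.0115,"y":-0.0037,"z":-0.0001,"ax":0,"ay":0,"az":0},{"x":0.0118,"y":-0.0038,"z":-0.0001,"ax":0,"ay":0,"az":0},{"x":0.0118,"y":-0.0038,"z":-0.0001,"ax":0,"ay":0,"az":0},{"x":0.0118,"y":-0.0038,"z":-0.0001,"ax":0,"ay":0,"az":0},{"x":0.0118,"y":-0.0038,"z":-0.0001,"ax":0,"ay":0,"az":0},{"x":0.0118,"y":-0.0038,"z":-0.0001,"ax":0,"ay":0,"az":0}]'
python3 - <<'E'
from h import *
import pickle
p,q,s=pose();print(p,yaw(),s["ft_force"].round(2),s["moment"].round(2),s["width"])
S=cam("scene");pickle.dump(S,open("s10.pkl","wb"))
save("s10.png",S["pixels"][230:340,320:420],6)
W=cam("wrist");pickle.dump(W,open("w10.pkl","wb"));save("w10.png",W["pixels"],1.4)
E
```

```text
time_s: 11.83
position: [0.5851, -0.0199, 0.0586]
ee_rot: [0.374, 0.599, -0.181, 0.684]
ft_force: [0.3, 0.0, -2.8]
width: 0.0138
[ 0.58505473 -0.01993413  0.0586329 ] -46.81141501705665 [ 0.33  0.04 -2.83] [-0.24  0.38 -0.03] 0.013825047234677413
```

View pics/s10.png

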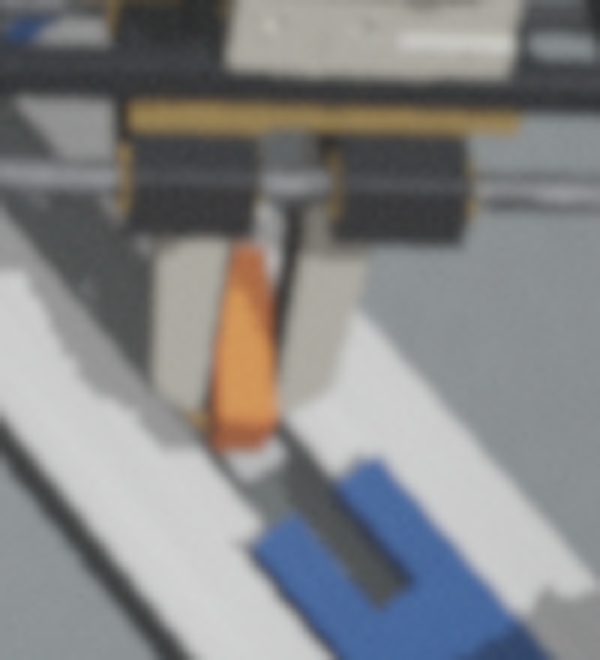

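View pics/w10.png

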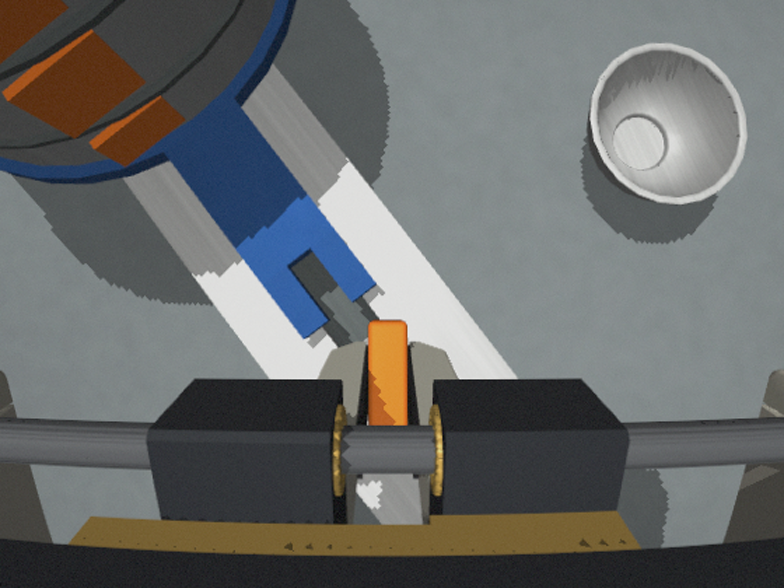

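Run:
```python
from h import *
SEAT=np.array([.5904,.0337])
for k in (.030,.010,0,-.003): print(k); to(*tb(SEAT-k*U,.0588,-46.8))
```

```text
0.03
t 11.93 shift [ 0.0063  0.0211 -0.0172] turn [0.0002 0.0009 0.0002]
0.01
t 11.93 shift [ 0.011   0.0362 -0.0293] turn [0.0002 0.0009 0.0002]
0
t 11.93 shift [ 0.0133  0.0438 -0.0354] turn [0.0002 0.0009 0.0002]
-0.003
t 11.93 shift [ 0.014   0.0461 -0.0372] turn [0.0002 0.0009 0.0002]
```

```bash
python3 -m crank '[{"x":0.001,"y":0.004,"z":-0.0033,"ax":0,"ay":0,"az":0},{"x":0.0025,"y":0.009,"z":-0.0073,"ax":0,"ay":0,"az":0},{"x":0.0045,"y":0.015,"z":-0.0122,"ax":0,"ay":0,"az":0},{"x":0.0063,"y":0.0211,"z":-0.0171,"ax":0,"ay":0,"az":0},{"x":0.0076,"y":0.025,"z":-0.0203,"ax":0,"ay":0,"az":0},{"x":0.0088,"y":0.029,"z":-0.0235,"ax":0,"ay":0,"az":0},{"x":0.01,"y":0.033,"z":-0.0268,"ax":0,"ay":0,"az":0},{"x":0.011,"y":0.0362,"z":-0.0293,"ax":0,"ay":0,"az":0},{"x":0.011,"y":0.0362,"z":-0.0293,"ax":0,"ay":0,"az":0},{"x":0.011,"y":0.0362,"z":-0.0293,"ax":0,"ay":0,"az":0}]'
python3 - <<'E'
from h import *
SEAT=np.array([.5904,.0337])
p,q,s=pose();print(p,yaw(),s["ft_force"].round(2),s["moment"].round(2),s["width"])
for k in (.010,0,-.003): print(k); to(*tb(SEAT-k*U,.0588,-46.8))
W=cam("wrist");save("w11.png",W["pixels"],1.4)
E
```

```text
time_s: 12.77
position: [0.5925, 0.0276, 0.0587]
ee_rot: [0.374, 0.6, -0.181, 0.684]
ft_force: [0.5, -0.4, -2.9]
width: 0.0139
[0.59251869 0.02762611 0.05872023] -46.77352889873319 [ 0.48 -0.36 -2.87] [-0.28  0.34  0.  ] 0.013853491819929368
0.01
t 12.77 shift [-0.0001 -0.0001  0.0002] turn [0.0007 0.0008 0.0003]
0
t 12.77 shift [ 0.0022  0.0075 -0.0059] turn [0.0007 0.0008 0.0003]
-0.003
t 12.77 shift [ 0.0029  0.0098 -0.0077] turn [0.0007 0.0008 0.0003]
```

View pics/w11.png

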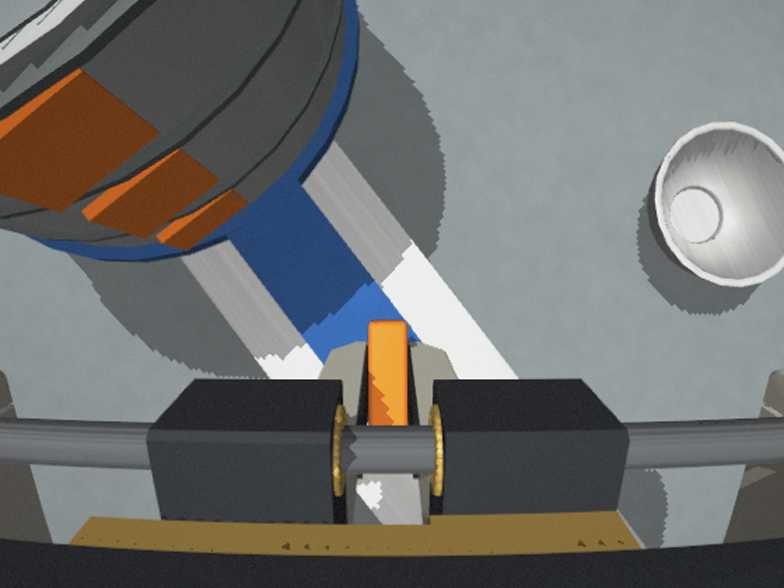

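```bash
python3 -m crank '[{"x":0.0003,"y":0.001,"z":-0.0008,"ax":0,"ay":0,"az":0},{"x":0.0006,"y":0.002,"z":-0.0016,"ax":0,"ay":0,"az":0},{"x":0.0009,"y":0.003,"z":-0.0024,"ax":0,"ay":0,"az":0},{"x":0.0012,"y":0.004,"z":-0.0032,"ax":0,"ay":0,"az":0},{"x":0.0015,"y":0.005,"z":-0.004,"ax":0,"ay":0,"az":0},{"x":0.0018,"y":0.006,"z":-0.0048,"ax":0,"ay":0,"az":0},{"x":0.002,"y":0.0067,"z":-0.0053,"ax":0,"ay":0,"az":0},{"x":0.0022,"y":0.0072,"z":-0.0057,"ax":0,"ay":0,"az":0},{"x":0.0022,"y":0.0075,"z":-0.0059,"ax":0,"ay":0,"az":0},{"x":0.0022,"y":0.0075,"z":-0.0059,"ax":0,"ay":0,"az":0}]'
python3 - <<'E'
from h import *
SEAT=np.array([.5904,.0337])
p,q,s=pose();print(p,yaw(),s["ft_force"].round(2),s["moment"].round(2),s["width"])
for k in (0,-.002): print(k); to(*tb(SEAT-k*U,.0588,-46.8))
E
```

```text
time_s: 13.65
position: [0.5943, 0.0371, 0.0589]
ee_rot: [0.374, 0.599, -0.181, 0.684]
ft_force: [0.1, 0.3, -2.6]
width: 0.0135
[0.59426178 0.03705973 0.05887793] -46.78862210810311 [ 0.06  0.31 -2.57] [-0.2   0.38  0.04] 0.013486509632292549
0
t 13.65 shift [ 0.0001  0.0001 -0.0002] turn [0.0005 0.0011 0.0002]
-0.002
t 13.65 shift [ 0.0006  0.0016 -0.0014] turn [0.0005 0.0011 0.0002]
```

```bash
python3 -m crank '[{"x":0.0001,"y":0.0002,"z":-0.0002,"ax":0,"ay":0,"az":0},{"x":0.0001,"y":0.0004,"z":-0.0004,"ax":0,"ay":0,"az":0},{"x":0.0002,"y":0.0006,"z":-0.0006,"ax":0,"ay":0,"az":0},{"x":0.0002,"y":0.0008,"z":-0.0007,"ax":0,"ay":0,"az":0},{"x":0.0003,"y":0.001,"z":-0.0009,"ax":0,"ay":0,"az":0},{"x":0.0003,"y":0.0012,"z":-0.0011,"ax":0,"ay":0,"az":0},{"x":0.0004,"y":0.0014,"z":-0.0012,"ax":0,"ay":0,"az":0},{"x":0.0004,"y":0.0015,"z":-0.0013,"ax":0,"ay":0,"az":0},{"x":0.0004,"y":0.0015,"z":-0.0013,"ax":0,"ay":0,"az":0},{"x":0.0004,"y":0.0015,"z":-0.0013,"ax":0,"ay":0,"az":0}]'
python3 - <<'E'
from h import *
p,q,s=pose();print(p,yaw(),s["ft_force"].round(2),s["moment"].round(2),s["width"])
E
```

```text
time_s: 14.48
position: [0.5945, 0.0379, 0.0589]
ee_rot: [0.374, 0.599, -0.181, 0.684]
ft_force: [-1.1, -7.0, -3.1]
width: 0.0135
[0.59450316 0.03790537 0.05888917] -46.78749107839306 [-1.13 -6.98 -3.08] [-1.58  0.66 -0.13] 0.013541482079331518
```

Home contact is felt at −7 N, putting the true seat at about (0.5907, 0.0343). I back off slightly and turn clockwise as far as the sieves allow, then regrasp on the wing's ends.

```bash
cat >> h.py <<'E'
SEAT=np.array([.5907,.0341])
def sweep(psi0,psi1,z0,z1,n=10,off=OFF,lean=0.3,ax=SEAT):
    for i in range(1,n+1):
        f=i/n; t,Rw=tb(ax,z0+(z1-z0)*f,psi0+(psi1-psi0)*f,lean,off)
        p,q,_=pose(); d=q.inv().apply(t-p); w=(q.inv()*Rw).as_rotvec()
        print("{"+",".join(f'"{k}":{v:.4g}' for k,v in zip(("x","y","z","ax","ay","az"),np.r_[d.round(4),w.round(3)]))+"}")
E
python3 - <<'E'
from h import *
sweep(-46.8,-57,.0588,.0588,3)
E
```

```text
{"x":0,"y":-0.0002,"z":0.0005,"ax":0.058,"ay":-0.015,"az":0.001}
{"x":0,"y":-0.0002,"z":0.0008,"ax":0.114,"ay":-0.033,"az":0.001}
{"x":0,"y":-0.0003,"z":0.0011,"ax":0.171,"ay":-0.05,"az":0.001}
```

```bash
python3 -m crank '[{"x":0,"y":-0.0002,"z":0.0003,"ax":0.03,"ay":-0.008,"az":0},{"x":0,"y":-0.0002,"z":0.0005,"ax":0.058,"ay":-0.016,"az":0.001},{"x":0,"y":-0.0002,"z":0.0007,"ax":0.085,"ay":-0.025,"az":0.001},{"x":0,"y":-0.0002,"z":0.0008,"ax":0.114,"ay":-0.033,"az":0.001},{"x":0,"y":-0.0003,"z":0.001,"ax":0.142,"ay":-0.042,"az":0.001},{"x":0,"y":-0.0003,"z":0.0011,"ax":0.171,"ay":-0.05,"az":0.001},{"x":0,"y":-0.0003,"z":0.0011,"ax":0.171,"ay":-0.05,"az":0.001},{"x":0,"y":-0.0003,"z":0.0011,"ax":0.171,"ay":-0.05,"az":0.001},{"x":0,"y":-0.0003,"z":0.0011,"ax":0.171,"ay":-0.05,"az":0.001},{"x":0,"y":-0.0003,"z":0.0011,"ax":0.171,"ay":-0.05,"az":0.001}]'
python3 - <<'E'
from h import *
import pickle
p,q,s=pose();print(p,yaw(),s["ft_force"].round(2),s["moment"].round(2),s["width"],s["joints"].round(2))
S=cam("scene");pickle.dump(S,open("s12.pkl","wb"));save("s12.png",S["pixels"][160:420,280:560],2.4)
W=cam("wrist");save("w12.png",W["pixels"],1.4)
E
```

```text
time_s: 15.32
position: [0.5948, 0.0369, 0.0586]
ee_rot: [0.426, 0.564, -0.241, 0.665]
ft_force: [-2.6, -3.1, -2.4]
width: 0.0134
[0.59475757 0.03686711 0.0586246 ] -56.96038758590577 [-2.63 -3.15 -2.38] [-0.89  0.79 -0.01] 0.013412140946390943 [-0.27  0.37  1.86  0.34  0.73  0.5 ]
```

View pics/s12.png

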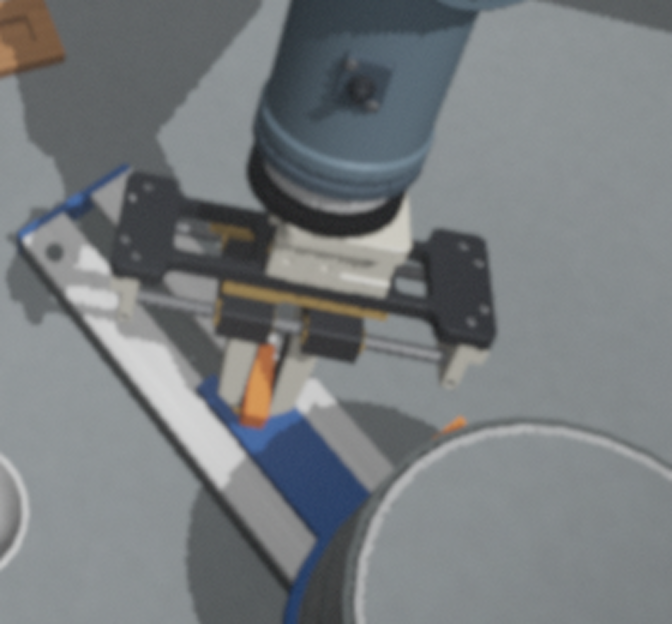

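View pics/w12.png

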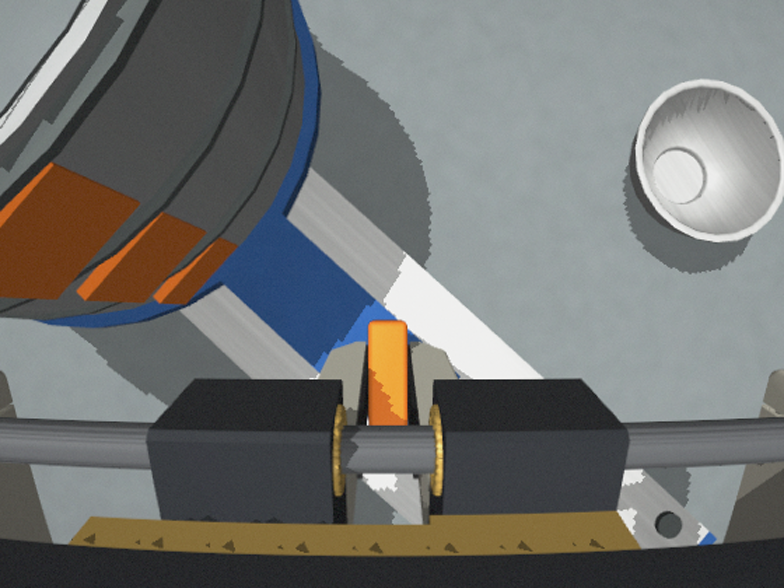

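Run:
```python
from h import *
sweep(-57,-32,.0586,.056,4,off=.004)
```

```text
{"x":0.0004,"y":-0.0011,"z":-0.0004,"ax":-0.104,"ay":0.032,"az":0.001}
{"x":0.001,"y":-0.0014,"z":-0.0008,"ax":-0.208,"ay":0.064,"az":0}
{"x":0.0015,"y":-0.0017,"z":-0.0012,"ax":-0.312,"ay":0.096,"az":0}
{"x":0.0021,"y":-0.0021,"z":-0.0016,"ax":-0.417,"ay":0.128,"az":0}
```

```bash
python3 -m crank '[{"x":0,"y":0,"z":0,"ax":0,"ay":0,"az":0},{"x":0,"y":0,"z":0,"ax":0,"ay":0,"az":0},{"x":0,"y":0,"z":0,"ax":0,"ay":0,"az":0},{"x":0,"y":0,"z":0,"ax":0,"ay":0,"az":0},{"x":0,"y":0,"z":0,"ax":0,"ay":0,"az":0},{"x":0,"y":0,"z":0,"ax":0,"ay":0,"az":0},{"x":0.0004,"y":-0.0011,"z":-0.0004,"ax":-0.104,"ay":0.032,"az":0},{"x":0.001,"y":-0.0014,"z":-0.0008,"ax":-0.208,"ay":0.064,"az":0},{"x":0.0015,"y":-0.0017,"z":-0.0012,"ax":-0.312,"ay":0.096,"az":0},{"x":0.0021,"y":-0.0021,"z":-0.0016,"ax":-0.417,"ay":0.128,"az":0}]' 0.066
python3 - <<'E'
from h import *
p,q,s=pose();print(p,yaw(),s["ft_force"].round(2),s["width"])
W=cam("wrist");save("w13.png",W["pixels"],1.4)
sweep(-31,33,.056,.050,10,off=.003)
E
```

```text
time_s: 16.25
position: [0.5928, 0.0375, 0.0562]
ee_rot: [0.292, 0.644, -0.089, 0.702]
ft_force: [0.4, 0.2, 0.5]
width: 0.0661
[0.5928115  0.03745392 0.0561656 ] -31.68837061321012 [0.37 0.2  0.49] 0.06608614677890029
{"x":0.0004,"y":-0.001,"z":-0.0016,"ax":-0.112,"ay":0.037,"az":0}
{"x":0.001,"y":-0.0012,"z":-0.002,"ax":-0.219,"ay":0.07,"az":0}
{"x":0.0015,"y":-0.0015,"z":-0.0023,"ax":-0.326,"ay":0.103,"az":0}
{"x":0.0021,"y":-0.0018,"z":-0.0026,"ax":-0.432,"ay":0.136,"az":0}
{"x":0.0026,"y":-0.0021,"z":-0.0029,"ax":-0.539,"ay":0.169,"az":0.001}
{"x":0.0031,"y":-0.0025,"z":-0.0032,"ax":-0.646,"ay":0.202,"az":0.001}
{"x":0.0036,"y":-0.0029,"z":-0.0034,"ax":-0.752,"ay":0.235,"az":0.001}
{"x":0.0041,"y":-0.0033,"z":-0.0036,"ax":-0.859,"ay":0.268,"az":0.001}
{"x":0.0046,"y":-0.0037,"z":-0.0038,"ax":-0.966,"ay":0.301,"az":0.001}
{"x":0.0051,"y":-0.0042,"z":-0.004,"ax":-1.073,"ay":0.334,"az":0.001}
```

View pics/w13.png

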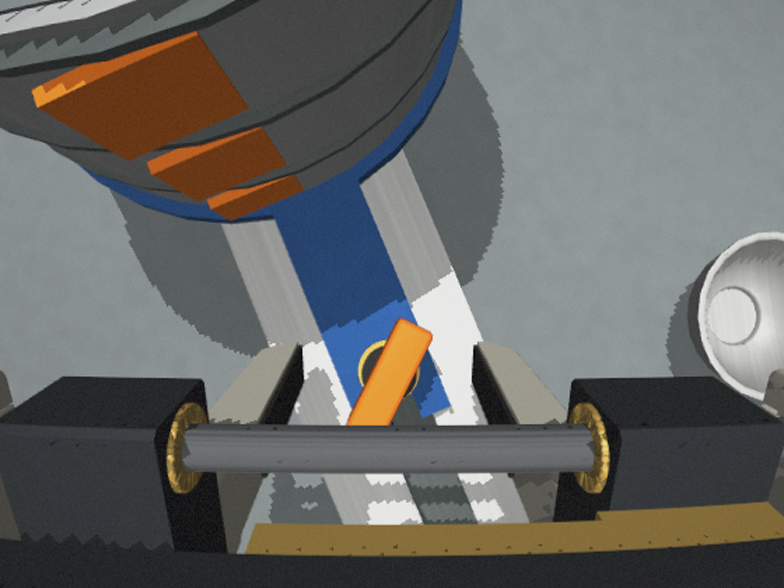

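```bash
python3 -m crank '[{"x":0.0004,"y":-0.001,"z":-0.0016,"ax":-0.112,"ay":0.037,"az":0},{"x":0.001,"y":-0.0012,"z":-0.002,"ax":-0.219,"ay":0.07,"az":0},{"x":0.0015,"y":-0.0015,"z":-0.0023,"ax":-0.326,"ay":0.103,"az":0},{"x":0.0021,"y":-0.0018,"z":-0.0026,"ax":-0.432,"ay":0.136,"az":0},{"x":0.0026,"y":-0.0021,"z":-0.0029,"ax":-0.539,"ay":0.169,"az":0},{"x":0.0031,"y":-0.0025,"z":-0.0032,"ax":-0.646,"ay":0.202,"az":0.001},{"x":0.0036,"y":-0.0029,"z":-0.0034,"ax":-0.752,"ay":0.235,"az":0.001},{"x":0.0041,"y":-0.0033,"z":-0.0036,"ax":-0.859,"ay":0.268,"az":0.001},{"x":0.0046,"y":-0.0037,"z":-0.0038,"ax":-0.966,"ay":0.301,"az":0.001},{"x":0.0051,"y":-0.0042,"z":-0.004,"ax":-1.073,"ay":0.334,"az":0.001}]'
python3 - <<'E'
from h import *
p,q,s=pose();print(p,yaw(),s["ft_force"].round(2),s["width"])
S=cam("scene");save("s14.png",S["pixels"][160:420,280:560],2.4)
W=cam("wrist");save("w14.png",W["pixels"],1.4)
p,q,s=pose();print(p,yaw(),s["ft_force"].round(2),s["width"])
to(*tb(SEAT,.050,33,off=.003))
E
```

```text
time_s: 17.13
position: [0.5892, 0.0365, 0.0498]
ee_rot: [-0.098, 0.7, 0.301, 0.64]
ft_force: [-0.0, 0.3, 0.2]
width: 0.0662
[0.58922088 0.03646499 0.04978998] 33.16246974925878 [-0.02  0.26  0.21] 0.06616280216069934
[0.58972678 0.03714358 0.04960492] 33.031009583079694 [-0.23  0.5   0.15] 0.06625438809949943
t 17.23 shift [-0.0004  0.     -0.0008] turn [ 0.0004 -0.0005  0.0006]
```

View pics/s14.png

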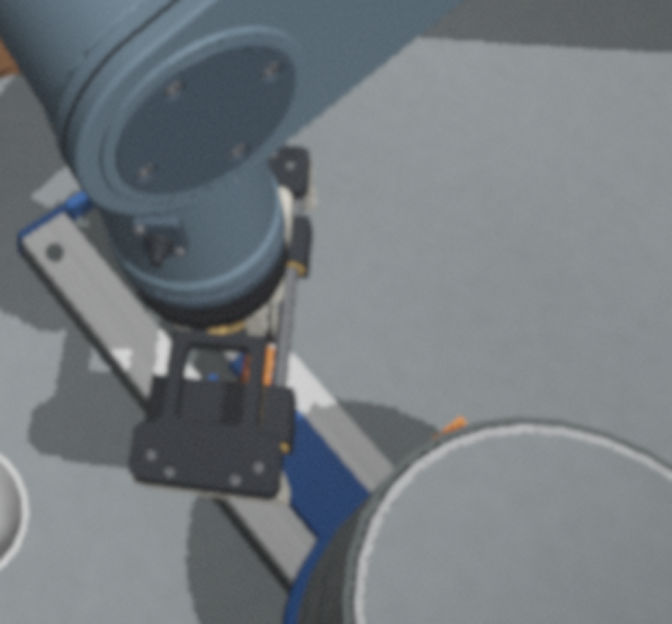

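View pics/w14.png

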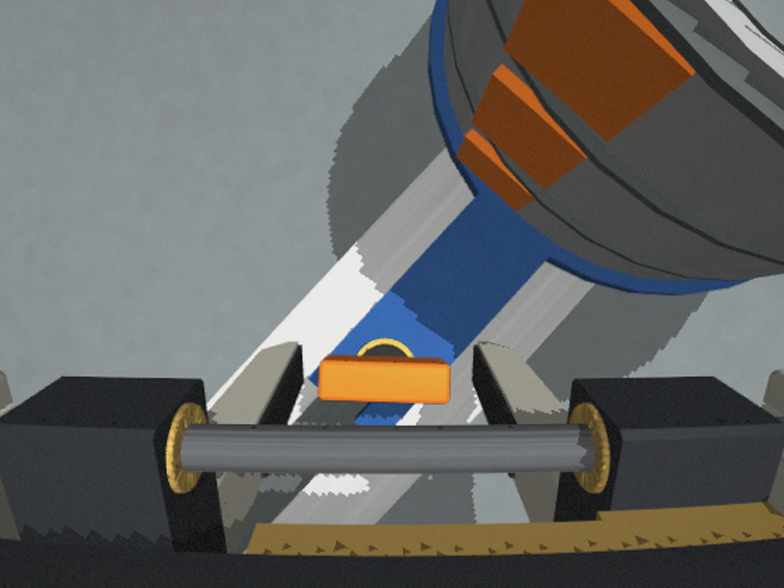

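The wing is parallel to the jaw axis and centred (columns 319 to 449), and the body is clear of the sieves. I close on its ends and turn.

```bash
python3 -m crank '[{"x":0,"y":0,"z":0,"ax":0,"ay":0,"az":0},{"x":0,"y":0,"z":0,"ax":0,"ay":0,"az":0},{"x":0,"y":0,"z":0,"ax":0,"ay":0,"az":0},{"x":0,"y":0,"z":0,"ax":0,"ay":0,"az":0},{"x":0,"y":0,"z":0,"ax":0,"ay":0,"az":0},{"x":0,"y":0,"z":0,"ax":0,"ay":0,"az":0},{"x":0,"y":0,"z":0,"ax":0,"ay":0,"az":0},{"x":0,"y":0,"z":0,"ax":0,"ay":0,"az":0},{"x":0,"y":0,"z":0,"ax":0,"ay":0,"az":0},{"x":0,"y":0,"z":0,"ax":0,"ay":0,"az":0}]' 0 30
python3 - <<'E'
from h import *
p,q,s=pose();print(p,yaw(),s["ft_force"].round(2),s["moment"].round(2),s["width"])
sweep(33,-27,p[2],p[2],10,off=.003)
E
```

```text
time_s: 18.07
position: [0.5893, 0.0369, 0.0497]
ee_rot: [-0.098, 0.701, 0.3, 0.64]
ft_force: [-3.5, -1.3, 2.2]
width: 0.0449
[0.5893125  0.03692379 0.04965475] 33.03265210235044 [-3.46 -1.27  2.18] [-0.37  0.58  0.17] 0.044932986510060426
{"x":-0,"y":-0.0001,"z":-0.0001,"ax":0.1,"ay":-0.032,"az":0}
{"x":-0.0001,"y":-0.0002,"z":0.0002,"ax":0.2,"ay":-0.063,"az":0}
{"x":-0.0001,"y":-0.0003,"z":0.0006,"ax":0.3,"ay":-0.094,"az":0.001}
{"x":-0.0001,"y":-0.0004,"z":0.0008,"ax":0.4,"ay":-0.125,"az":0.001}
{"x":-0.0002,"y":-0.0005,"z":0.0011,"ax":0.5,"ay":-0.156,"az":0.001}
{"x":-0.0002,"y":-0.0007,"z":0.0014,"ax":0.6,"ay":-0.187,"az":0.001}
{"x":-0.0003,"y":-0.0009,"z":0.0016,"ax":0.701,"ay":-0.218,"az":0.001}
{"x":-0.0003,"y":-0.0011,"z":0.0019,"ax":0.801,"ay":-0.249,"az":0.001}
{"x":-0.0004,"y":-0.0013,"z":0.0021,"ax":0.901,"ay":-0.28,"az":0.001}
{"x":-0.0005,"y":-0.0016,"z":0.0022,"ax":1.001,"ay":-0.31,"az":0.001}
```

```bash
python3 -m crank '[{"x":0,"y":-0.0001,"z":-0.0001,"ax":0.1,"ay":-0.032,"az":0},{"x":-0.0001,"y":-0.0002,"z":0.0002,"ax":0.2,"ay":-0.063,"az":0},{"x":-0.0001,"y":-0.0003,"z":0.0006,"ax":0.3,"ay":-0.094,"az":0.001},{"x":-0.0001,"y":-0.0004,"z":0.0008,"ax":0.4,"ay":-0.125,"az":0.001},{"x":-0.0002,"y":-0.0005,"z":0.0011,"ax":0.5,"ay":-0.156,"az":0.001},{"x":-0.0002,"y":-0.0007,"z":0.0014,"ax":0.6,"ay":-0.187,"az":0.001},{"x":-0.0003,"y":-0.0009,"z":0.0016,"ax":0.701,"ay":-0.218,"az":0.001},{"x":-0.0003,"y":-0.0011,"z":0.0019,"ax":0.801,"ay":-0.249,"az":0.001},{"x":-0.0004,"y":-0.0013,"z":0.0021,"ax":0.901,"ay":-0.28,"az":0.001},{"x":-0.0005,"y":-0.0016,"z":0.0022,"ax":1.001,"ay":-0.31,"az":0.001}]'
python3 - <<'E'
from h import *
p,q,s=pose();print(p,yaw(),s["ft_force"].round(2),s["moment"].round(2),s["width"])
W=cam("wrist");save("w15.png",W["pixels"],1.4)
p,q,s=pose();print(p,yaw(),s["ft_force"].round(2),s["moment"].round(2))
sweep(yaw(),-57,.0497,.0497,10,off=.003)
E
```

```text
time_s: 18.9
position: [0.5924, 0.037, 0.0498]
ee_rot: [0.268, 0.654, -0.062, 0.704]
ft_force: [-0.3, 1.2, 0.5]
width: 0.0446
[0.59236578 0.03699605 0.0497648 ] -27.341335513493277 [-0.29  1.22  0.49] [0.07 0.31 0.07] 0.04459929199508184
[0.59180801 0.0372641  0.04979181] -27.65392818188829 [ 0.57 -1.18  0.32] [-0.42  0.11 -0.01]
{"x":-0,"y":-0.0003,"z":0.0006,"ax":0.049,"ay":-0.016,"az":-0}
{"x":-0,"y":-0.0003,"z":0.0008,"ax":0.098,"ay":-0.031,"az":-0}
{"x":-0,"y":-0.0004,"z":0.0009,"ax":0.147,"ay":-0.046,"az":-0}
{"x":-0,"y":-0.0004,"z":0.0011,"ax":0.196,"ay":-0.061,"az":-0}
{"x":-0,"y":-0.0004,"z":0.0012,"ax":0.244,"ay":-0.076,"az":-0}
{"x":-0,"y":-0.0005,"z":0.0014,"ax":0.293,"ay":-0.091,"az":-0}
{"x":-0.0001,"y":-0.0005,"z":0.0015,"ax":0.342,"ay":-0.107,"az":-0}
{"x":-0.0001,"y":-0.0006,"z":0.0017,"ax":0.391,"ay":-0.122,"az":-0}
{"x":-0.0001,"y":-0.0006,"z":0.0018,"ax":0.44,"ay":-0.137,"az":-0}
{"x":-0.0001,"y":-0.0007,"z":0.002,"ax":0.489,"ay":-0.152,"az":-0}
```

View pics/w15.png

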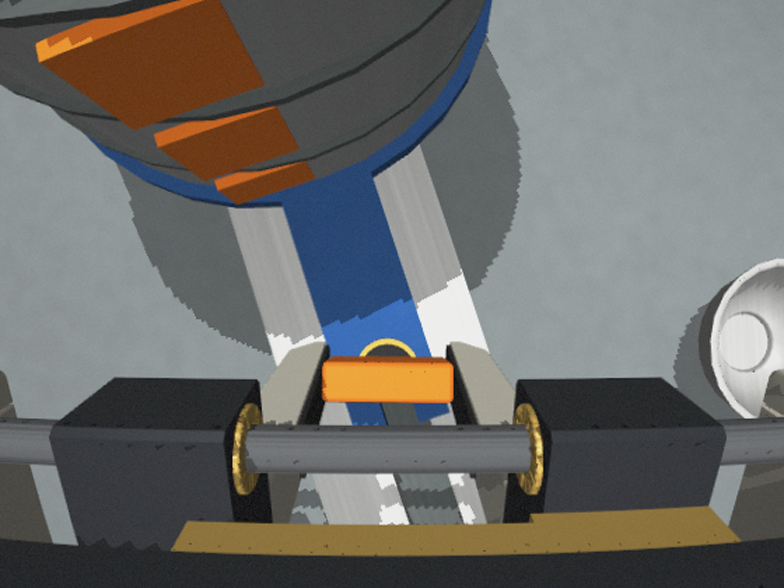

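```bash
python3 -m crank '[{"x":0,"y":-0.0003,"z":0.0006,"ax":0.049,"ay":-0.016,"az":0},{"x":0,"y":-0.0003,"z":0.0008,"ax":0.098,"ay":-0.031,"az":0},{"x":0,"y":-0.0004,"z":0.0009,"ax":0.147,"ay":-0.046,"az":0},{"x":0,"y":-0.0004,"z":0.0011,"ax":0.196,"ay":-0.061,"az":0},{"x":0,"y":-0.0004,"z":0.0012,"ax":0.244,"ay":-0.076,"az":0},{"x":0,"y":-0.0005,"z":0.0014,"ax":0.293,"ay":-0.091,"az":0},{"x":-0.0001,"y":-0.0005,"z":0.0015,"ax":0.342,"ay":-0.107,"az":0},{"x":-0.0001,"y":-0.0006,"z":0.0017,"ax":0.391,"ay":-0.122,"az":0},{"x":-0.0001,"y":-0.0006,"z":0.0018,"ax":0.44,"ay":-0.137,"az":0},{"x":-0.0001,"y":-0.0007,"z":0.002,"ax":0.489,"ay":-0.152,"az":0}]'
python3 - <<'E'
from h import *
p,q,s=pose();print(p,yaw(),s["ft_force"].round(2),s["moment"].round(2),s["width"])
S=cam("scene");save("s16.png",S["pixels"][220:360,320:460],4)
W=cam("wrist");save("w16.png",W["pixels"],1.4)
E
```

```text
time_s: 19.78
position: [0.5932, 0.036, 0.0496]
ee_rot: [0.426, 0.564, -0.241, 0.665]
ft_force: [-1.4, -0.1, 0.1]
width: 0.0448
[0.59320211 0.03598704 0.04961269] -56.98812049840646 [-1.41 -0.14  0.12] [-0.08  0.59  0.08] 0.04484277695974044
```

View pics/w16.png

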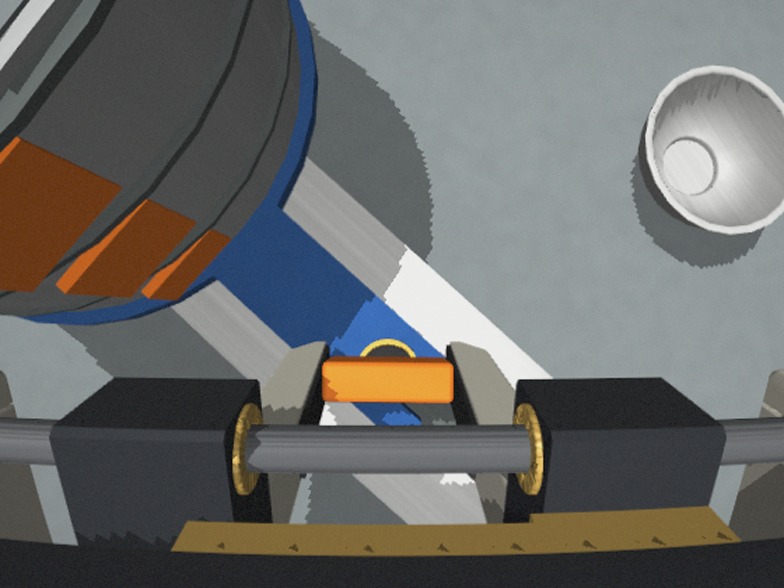

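Run:
```python
from h import *
sweep(-57,-15,.0496,.056,7,off=.004)
```

```text
{"x":-0.0006,"y":0.0011,"z":-0.0001,"ax":-0.098,"ay":0.031,"az":0}
{"x":-0.0014,"y":0.0013,"z":-0.0005,"ax":-0.198,"ay":0.062,"az":0}
{"x":-0.0024,"y":0.0015,"z":-0.0009,"ax":-0.298,"ay":0.093,"az":0}
{"x":-0.0033,"y":0.0016,"z":-0.0013,"ax":-0.398,"ay":0.124,"az":0}
{"x":-0.0042,"y":0.0017,"z":-0.0017,"ax":-0.498,"ay":0.154,"az":0}
{"x":-0.0051,"y":0.0017,"z":-0.002,"ax":-0.598,"ay":0.185,"az":0}
{"x":-0.0061,"y":0.0017,"z":-0.0024,"ax":-0.698,"ay":0.216,"az":0}
```

View pics/s16.png

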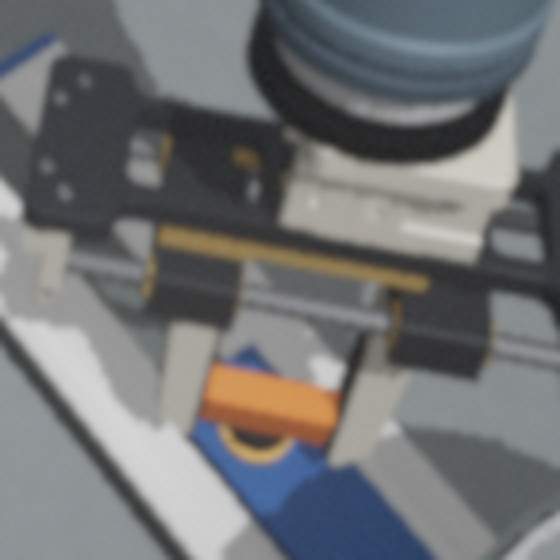

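```bash
python3 -m crank '[{"x":0,"y":0,"z":0,"ax":0,"ay":0,"az":0},{"x":0,"y":0,"z":0,"ax":0,"ay":0,"az":0},{"x":0,"y":0,"z":0,"ax":0,"ay":0,"az":0},{"x":-0.0006,"y":0.0008,"z":0,"ax":-0.098,"ay":0.031,"az":0},{"x":-0.0014,"y":0.0013,"z":-0.0005,"ax":-0.198,"ay":0.062,"az":0},{"x":-0.0024,"y":0.0015,"z":-0.0009,"ax":-0.298,"ay":0.093,"az":0},{"x":-0.0033,"y":0.0016,"z":-0.0013,"ax":-0.398,"ay":0.124,"az":0},{"x":-0.0042,"y":0.0017,"z":-0.0017,"ax":-0.498,"ay":0.154,"az":0},{"x":-0.0051,"y":0.0017,"z":-0.002,"ax":-0.598,"ay":0.185,"az":0},{"x":-0.0061,"y":0.0017,"z":-0.0024,"ax":-0.698,"ay":0.216,"az":0}]' 0.066
python3 - <<'E'
from h import *
p,q,s=pose();print(p,yaw(),s["ft_force"].round(2),s["width"])
sweep(yaw(),33,.0565,.0565,7,off=.004)
E
```

```text
time_s: 20.72
position: [0.592, 0.0375, 0.0561]
ee_rot: [0.194, 0.68, 0.015, 0.707]
ft_force: [0.8, 0.4, 1.5]
width: 0.0663
[0.59196186 0.0375051  0.0560564 ] -14.700120699562222 [0.83 0.4  1.5 ] 0.06627912394205802
{"x":-0.0003,"y":0.0005,"z":-0.0008,"ax":-0.113,"ay":0.036,"az":-0}
{"x":-0.0003,"y":0.0004,"z":-0.0013,"ax":-0.227,"ay":0.071,"az":-0}
{"x":-0.0004,"y":0.0003,"z":-0.0018,"ax":-0.341,"ay":0.106,"az":-0}
{"x":-0.0004,"y":0.0001,"z":-0.0022,"ax":-0.454,"ay":0.141,"az":-0}
{"x":-0.0005,"y":-0.0002,"z":-0.0026,"ax":-0.568,"ay":0.176,"az":0}
{"x":-0.0006,"y":-0.0004,"z":-0.003,"ax":-0.681,"ay":0.212,"az":0}
{"x":-0.0007,"y":-0.0007,"z":-0.0033,"ax":-0.795,"ay":0.247,"az":0}
```

```bash
python3 -m crank '[{"x":-0.0003,"y":0.0005,"z":-0.0008,"ax":-0.113,"ay":0.036,"az":0},{"x":-0.0003,"y":0.0004,"z":-0.0013,"ax":-0.227,"ay":0.071,"az":0},{"x":-0.0004,"y":0.0003,"z":-0.0018,"ax":-0.341,"ay":0.106,"az":0},{"x":-0.0004,"y":0.0001,"z":-0.0022,"ax":-0.454,"ay":0.141,"az":0},{"x":-0.0005,"y":-0.0002,"z":-0.0026,"ax":-0.568,"ay":0.176,"az":0},{"x":-0.0006,"y":-0.0004,"z":-0.003,"ax":-0.681,"ay":0.212,"az":0},{"x":-0.0007,"y":-0.0007,"z":-0.0033,"ax":-0.795,"ay":0.247,"az":0},{"x":-0.0007,"y":-0.0007,"z":-0.0033,"ax":-0.795,"ay":0.247,"az":0},{"x":-0.0007,"y":-0.0007,"z":-0.0033,"ax":-0.795,"ay":0.247,"az":0},{"x":-0.0007,"y":-0.0007,"z":-0.0033,"ax":-0.795,"ay":0.247,"az":0}]' 0.05
python3 - <<'E'
from h import *
import pickle
p,q,s=pose();print(p,yaw(),s["ft_force"].round(2),s["width"])
W=cam("wrist");pickle.dump(W,open("w17.pkl","wb"));save("w17.png",W["pixels"],1.4)
to(*tb(SEAT,.0565,33,off=.004))
E
```

```text
time_s: 21.55
position: [0.5885, 0.0375, 0.0563]
ee_rot: [-0.096, 0.701, 0.299, 0.641]
ft_force: [0.1, -0.3, -0.0]
width: 0.05
[0.58848369 0.03752658 0.05631856] 32.82793758828057 [ 0.11 -0.34 -0.01] 0.05002732897174396
t 21.6 shift [-0.0001 -0.0001  0.0002] turn [-0.0027  0.0004 -0.0003]
```

View pics/w17.png

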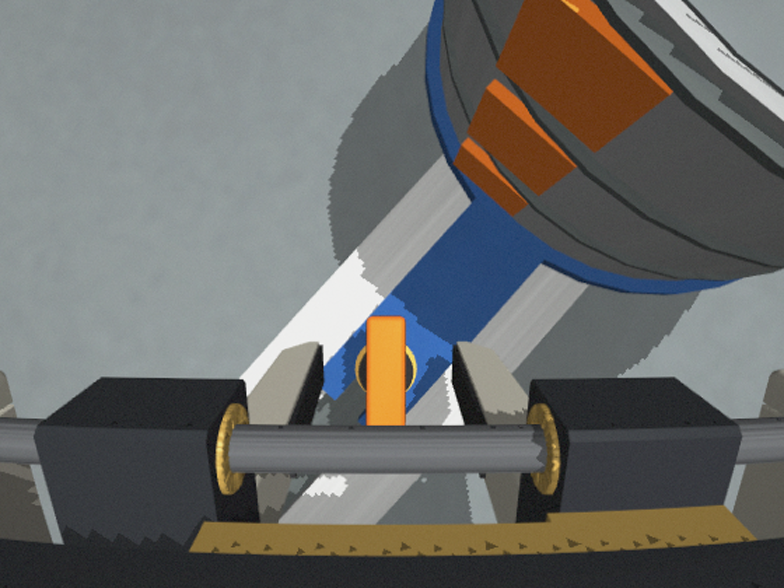

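```bash
python3 -m crank '[{"x":0,"y":0,"z":0,"ax":0,"ay":0,"az":0},{"x":0,"y":0,"z":0,"ax":0,"ay":0,"az":0},{"x":0,"y":0,"z":0,"ax":0,"ay":0,"az":0},{"x":0,"y":0,"z":0,"ax":0,"ay":0,"az":0},{"x":0,"y":0,"z":0,"ax":0,"ay":0,"az":0},{"x":0,"y":0,"z":0,"ax":0,"ay":0,"az":0},{"x":0,"y":0,"z":0,"ax":0,"ay":0,"az":0},{"x":0,"y":0,"z":0,"ax":0,"ay":0,"az":0},{"x":0,"y":0,"z":0,"ax":0,"ay":0,"az":0},{"x":0,"y":0,"z":0,"ax":0,"ay":0,"az":0}]' 0 30
python3 - <<'E'
from h import *
p,q,s=pose();print(p,yaw(),s["ft_force"].round(2),s["moment"].round(2),s["width"])
a=np.deg2rad(33+90); d=p[:2]-SEAT; print("along v",d@[np.cos(a),np.sin(a)],"along jaw",d@[np.sin(a),-np.cos(a)])
sweep(33,-24,p[2],p[2],10,off=.004)
E
```

```text
time_s: 22.43
position: [0.5882, 0.0373, 0.0565]
ee_rot: [-0.096, 0.701, 0.299, 0.64]
ft_force: [-1.8, -1.7, 1.0]
width: 0.0137
[0.5881893  0.03726788 0.05648508] 32.847724284092045 [-1.84 -1.67  0.96] [-0.38  0.17  0.08] 0.01371454341870771
along v 0.00402423811390379 along jaw -0.00038030116296590666
{"x":-0,"y":-0,"z":0.0008,"ax":0.092,"ay":-0.029,"az":-0}
{"x":-0,"y":-0.0001,"z":0.0012,"ax":0.187,"ay":-0.059,"az":-0}
{"x":-0.0001,"y":-0.0002,"z":0.0016,"ax":0.282,"ay":-0.088,"az":-0}
{"x":-0.0001,"y":-0.0003,"z":0.0019,"ax":0.377,"ay":-0.118,"az":-0}
{"x":-0.0002,"y":-0.0005,"z":0.0023,"ax":0.472,"ay":-0.147,"az":-0}
{"x":-0.0002,"y":-0.0007,"z":0.0026,"ax":0.567,"ay":-0.176,"az":0}
{"x":-0.0003,"y":-0.0009,"z":0.0029,"ax":0.663,"ay":-0.206,"az":0}
{"x":-0.0004,"y":-0.0012,"z":0.0032,"ax":0.758,"ay":-0.235,"az":0}
{"x":-0.0005,"y":-0.0014,"z":0.0035,"ax":0.853,"ay":-0.265,"az":0}
{"x":-0.0005,"y":-0.0018,"z":0.0037,"ax":0.948,"ay":-0.294,"az":0}
```

```bash
python3 -m crank '[{"x":0,"y":0,"z":0.0004,"ax":0.092,"ay":-0.029,"az":0},{"x":0,"y":-0.0001,"z":0.0008,"ax":0.187,"ay":-0.059,"az":0},{"x":-0.0001,"y":-0.0002,"z":0.0012,"ax":0.282,"ay":-0.088,"az":0},{"x":-0.0001,"y":-0.0003,"z":0.0015,"ax":0.377,"ay":-0.118,"az":0},{"x":-0.0002,"y":-0.0005,"z":0.0019,"ax":0.472,"ay":-0.147,"az":0},{"x":-0.0002,"y":-0.0007,"z":0.0022,"ax":0.567,"ay":-0.176,"az":0},{"x":-0.0003,"y":-0.0009,"z":0.0025,"ax":0.663,"ay":-0.206,"az":0},{"x":-0.0004,"y":-0.0012,"z":0.0028,"ax":0.758,"ay":-0.235,"az":0},{"x":-0.0005,"y":-0.0014,"z":0.0031,"ax":0.853,"ay":-0.265,"az":0},{"x":-0.0005,"y":-0.0018,"z":0.0033,"ax":0.948,"ay":-0.294,"az":0}]'
python3 - <<'E'
from h import *
p,q,s=pose();print(p,yaw(),s["ft_force"].round(2),s["moment"].round(2),s["width"])
sweep(yaw(),-57,.0565,.0565,8,off=.004)
E
```

```text
time_s: 23.27
position: [0.5916, 0.0374, 0.0562]
ee_rot: [0.25, 0.662, -0.044, 0.706]
ft_force: [-1.1, -1.4, 0.1]
width: 0.0139
[0.59161162 0.03741143 0.05622917] -24.299890006996904 [-1.08 -1.43  0.08] [-0.33  0.34  0.08] 0.01386438208337793
{"x":-0.0001,"y":0.0007,"z":0.0008,"ax":0.068,"ay":-0.022,"az":0}
{"x":-0.0001,"y":0.0006,"z":0.0011,"ax":0.136,"ay":-0.043,"az":0}
{"x":-0.0001,"y":0.0006,"z":0.0014,"ax":0.204,"ay":-0.064,"az":0}
{"x":-0.0001,"y":0.0005,"z":0.0017,"ax":0.272,"ay":-0.085,"az":0}
{"x":-0.0002,"y":0.0004,"z":0.0019,"ax":0.341,"ay":-0.106,"az":0}
{"x":-0.0002,"y":0.0003,"z":0.0022,"ax":0.409,"ay":-0.127,"az":0}
{"x":-0.0002,"y":0.0002,"z":0.0024,"ax":0.477,"ay":-0.148,"az":0}
{"x":-0.0003,"y":0.0001,"z":0.0027,"ax":0.545,"ay":-0.169,"az":0}
```

```bash
python3 -m crank '[{"x":0,"y":0.0002,"z":0.0003,"ax":0.068,"ay":-0.022,"az":0},{"x":-0.0001,"y":0.0003,"z":0.0006,"ax":0.136,"ay":-0.043,"az":0},{"x":-0.0001,"y":0.0003,"z":0.001,"ax":0.204,"ay":-0.064,"az":0},{"x":-0.0001,"y":0.0003,"z":0.0013,"ax":0.272,"ay":-0.085,"az":0},{"x":-0.0002,"y":0.0003,"z":0.0016,"ax":0.341,"ay":-0.106,"az":0},{"x":-0.0002,"y":0.0002,"z":0.0019,"ax":0.409,"ay":-0.127,"az":0},{"x":-0.0002,"y":0.0001,"z":0.0022,"ax":0.477,"ay":-0.148,"az":0},{"x":-0.0003,"y":0,"z":0.0024,"ax":0.545,"ay":-0.169,"az":0},{"x":-0.0003,"y":0,"z":0.0024,"ax":0.545,"ay":-0.169,"az":0},{"x":-0.0003,"y":0,"z":0.0024,"ax":0.545,"ay":-0.169,"az":0}]'
python3 - <<'E'
from h import *
p,q,s=pose();print(p,yaw(),s["ft_force"].round(2),s["moment"].round(2),s["width"])
S=cam("scene");save("s18.png",S["pixels"][220:360,320:460],4)
sweep(yaw(),-15,.0563,.0505,7,off=.004)
E
```

```text
time_s: 24.1
position: [0.5933, 0.0362, 0.0564]
ee_rot: [0.425, 0.565, -0.24, 0.665]
ft_force: [-2.3, -3.7, 1.3]
width: 0.0136
[0.59327159 0.03620355 0.05636055] -56.84072366959225 [-2.27 -3.72  1.29] [-0.92  0.87 -0.08] 0.01359307807090243
{"x":0.001,"y":0.0004,"z":-0.0001,"ax":-0.1,"ay":0.031,"az":0.001}
{"x":0.0018,"y":0.0001,"z":-0.0005,"ax":-0.199,"ay":0.061,"az":0.001}
{"x":0.0025,"y":-0.0002,"z":-0.0009,"ax":-0.299,"ay":0.092,"az":0.001}
{"x":0.0033,"y":-0.0006,"z":-0.0013,"ax":-0.399,"ay":0.123,"az":0.001}
{"x":0.004,"y":-0.001,"z":-0.0017,"ax":-0.499,"ay":0.154,"az":0.001}
{"x":0.0048,"y":-0.0015,"z":-0.002,"ax":-0.598,"ay":0.184,"az":0.001}
{"x":0.0055,"y":-0.002,"z":-0.0023,"ax":-0.698,"ay":0.215,"az":0.001}
```

View pics/s18.png

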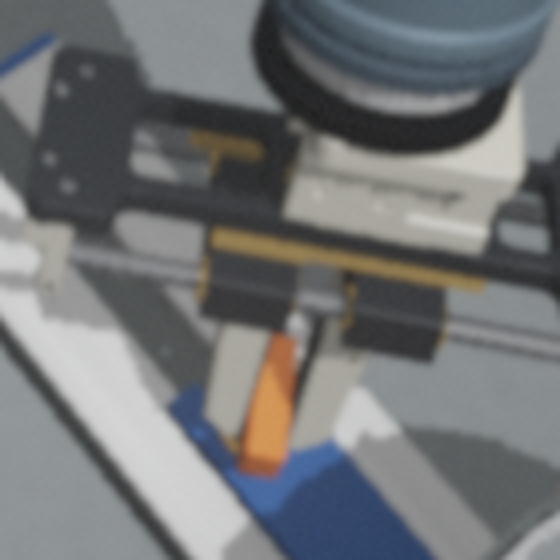

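```bash
python3 -m crank '[{"x":0,"y":0,"z":0,"ax":0,"ay":0,"az":0},{"x":0,"y":0,"z":0,"ax":0,"ay":0,"az":0},{"x":0,"y":0,"z":0,"ax":0,"ay":0,"az":0},{"x":0,"y":0,"z":0,"ax":0,"ay":0,"az":0},{"x":0,"y":0,"z":0,"ax":0,"ay":0,"az":0},{"x":0,"y":0,"z":0,"ax":0,"ay":0,"az":0},{"x":0.001,"y":0.0004,"z":-0.0001,"ax":-0.1,"ay":0.031,"az":0},{"x":0.0018,"y":0.0001,"z":-0.0005,"ax":-0.2,"ay":0.062,"az":0},{"x":0.0025,"y":-0.0002,"z":-0.0009,"ax":-0.31,"ay":0.095,"az":0},{"x":0.0033,"y":-0.0006,"z":-0.0013,"ax":-0.42,"ay":0.129,"az":0}]' 0.066
python3 - <<'E'
from h import *
p,q,s=pose();print(p,yaw(),s["ft_force"].round(2),s["width"])
sweep(yaw(),33,p[2],.0505,10,off=.003)
E
```

```text
time_s: 24.98
position: [0.5928, 0.0376, 0.0531]
ee_rot: [0.29, 0.645, -0.087, 0.702]
ft_force: [-0.3, -0.1, -1.1]
width: 0.066
[0.59279122 0.03759756 0.05307161] -31.343830427470397 [-0.26 -0.06 -1.13] 0.06600244282664716
{"x":-0.0001,"y":-0.0011,"z":-0.0003,"ax":-0.107,"ay":0.033,"az":0.001}
{"x":0.0002,"y":-0.0013,"z":-0.0006,"ax":-0.215,"ay":0.067,"az":0.001}
{"x":0.0004,"y":-0.0014,"z":-0.001,"ax":-0.322,"ay":0.1,"az":0.001}
{"x":0.0006,"y":-0.0016,"z":-0.0013,"ax":-0.429,"ay":0.133,"az":0.001}
{"x":0.0008,"y":-0.0018,"z":-0.0016,"ax":-0.536,"ay":0.166,"az":0.001}
{"x":0.001,"y":-0.0021,"z":-0.0018,"ax":-0.644,"ay":0.199,"az":0.001}
{"x":0.0011,"y":-0.0024,"z":-0.0021,"ax":-0.751,"ay":0.232,"az":0.001}
{"x":0.0013,"y":-0.0027,"z":-0.0023,"ax":-0.858,"ay":0.265,"az":0.001}
{"x":0.0015,"y":-0.0031,"z":-0.0025,"ax":-0.966,"ay":0.299,"az":0.001}
{"x":0.0016,"y":-0.0034,"z":-0.0027,"ax":-1.073,"ay":0.332,"az":0.001}
```

```bash
python3 -m crank '[{"x":0,"y":-0.0011,"z":-0.0003,"ax":-0.107,"ay":0.033,"az":0},{"x":0.0002,"y":-0.0013,"z":-0.0006,"ax":-0.215,"ay":0.067,"az":0},{"x":0.0004,"y":-0.0014,"z":-0.001,"ax":-0.322,"ay":0.1,"az":0},{"x":0.0006,"y":-0.0016,"z":-0.0013,"ax":-0.429,"ay":0.133,"az":0},{"x":0.0008,"y":-0.0018,"z":-0.0016,"ax":-0.536,"ay":0.166,"az":0},{"x":0.001,"y":-0.0021,"z":-0.0018,"ax":-0.644,"ay":0.199,"az":0},{"x":0.0011,"y":-0.0024,"z":-0.0021,"ax":-0.751,"ay":0.232,"az":0},{"x":0.0013,"y":-0.0027,"z":-0.0023,"ax":-0.858,"ay":0.265,"az":0},{"x":0.0015,"y":-0.0031,"z":-0.0025,"ax":-0.966,"ay":0.299,"az":0},{"x":0.0016,"y":-0.0034,"z":-0.0027,"ax":-1.073,"ay":0.332,"az":0}]'
python3 - <<'E'
from h import *
W=cam("wrist");save("w19.png",W["pixels"],1.4)
p,q,s=pose();print(p,yaw(),s["ft_force"].round(2),s["width"])
to(*tb(SEAT,.0505,33,off=.003))
E
```

```text
time_s: 25.82
position: [0.5892, 0.0364, 0.0504]
ee_rot: [-0.099, 0.7, 0.301, 0.639]
ft_force: [-0.5, -0.0, 0.4]
width: 0.066
[0.58982972 0.0368747  0.05032557] 33.70374695080335 [ 0.35 -0.56 -0.46] 0.0657163412690372
t 25.87 shift [-0.0001  0.0003 -0.0008] turn [ 0.0118 -0.0033  0.0008]
```

View pics/w19.png

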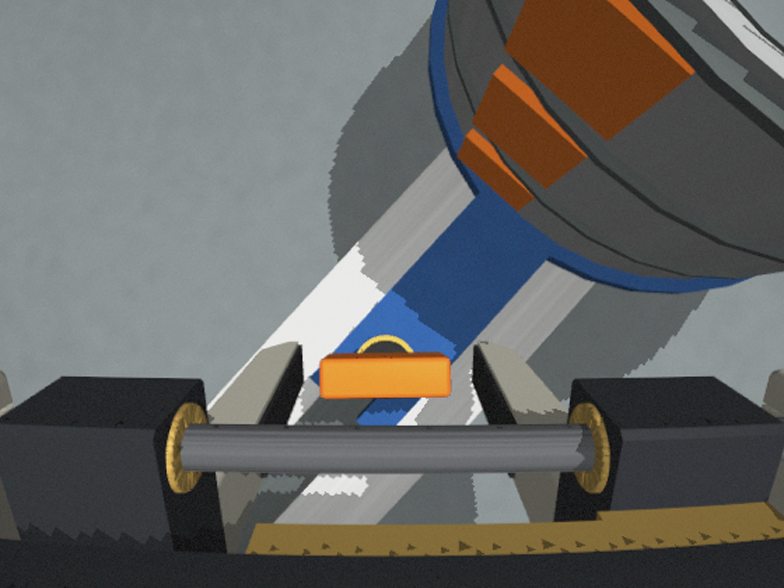

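```bash
python3 -m crank '[{"x":0,"y":0,"z":-0.0004,"ax":0,"ay":0,"az":0},{"x":0,"y":0,"z":-0.0004,"ax":0,"ay":0,"az":0},{"x":0,"y":0,"z":-0.0004,"ax":0,"ay":0,"az":0},{"x":0,"y":0,"z":-0.0004,"ax":0,"ay":0,"az":0},{"x":0,"y":0,"z":-0.0004,"ax":0,"ay":0,"az":0},{"x":0,"y":0,"z":-0.0004,"ax":0,"ay":0,"az":0},{"x":0,"y":0,"z":-0.0004,"ax":0,"ay":0,"az":0},{"x":0,"y":0,"z":-0.0004,"ax":0,"ay":0,"az":0},{"x":0,"y":0,"z":-0.0004,"ax":0,"ay":0,"az":0},{"x":0,"y":0,"z":-0.0004,"ax":0,"ay":0,"az":0}]' 0 30
python3 - <<'E'
from h import *
p,q,s=pose();print(p,yaw(),s["ft_force"].round(2),s["moment"].round(2),s["width"])
sweep(33,3,p[2],p[2],10,off=.003)
E
```

```text
time_s: 26.7
position: [0.5889, 0.0364, 0.0504]
ee_rot: [-0.102, 0.7, 0.304, 0.638]
ft_force: [-4.0, -3.2, 3.4]
width: 0.0448
[0.58886008 0.03638567 0.05037104] 33.71283898360987 [-4.01 -3.17  3.37] [-0.59  0.94  0.29] 0.04475688575304349
{"x":0,"y":0.0001,"z":0.0005,"ax":0.062,"ay":-0.02,"az":0}
{"x":0,"y":0.0001,"z":0.0006,"ax":0.112,"ay":-0.035,"az":0}
{"x":0,"y":0,"z":0.0008,"ax":0.162,"ay":-0.051,"az":0}
{"x":0,"y":0,"z":0.0009,"ax":0.212,"ay":-0.066,"az":0}
{"x":-0,"y":-0,"z":0.0011,"ax":0.262,"ay":-0.082,"az":0}
{"x":-0,"y":-0.0001,"z":0.0012,"ax":0.312,"ay":-0.097,"az":0.001}
{"x":-0,"y":-0.0001,"z":0.0014,"ax":0.362,"ay":-0.113,"az":0.001}
{"x":-0.0001,"y":-0.0002,"z":0.0015,"ax":0.412,"ay":-0.128,"az":0.001}
{"x":-0.0001,"y":-0.0003,"z":0.0017,"ax":0.462,"ay":-0.144,"az":0.001}
{"x":-0.0001,"y":-0.0003,"z":0.0018,"ax":0.512,"ay":-0.159,"az":0.001}
```

```bash
python3 -m crank '[{"x":0,"y":0.0001,"z":0.0003,"ax":0.062,"ay":-0.02,"az":0},{"x":0,"y":0.0001,"z":0.0004,"ax":0.112,"ay":-0.035,"az":0},{"x":0,"y":0,"z":0.0005,"ax":0.162,"ay":-0.051,"az":0},{"x":0,"y":0,"z":0.0006,"ax":0.212,"ay":-0.066,"az":0},{"x":0,"y":0,"z":0.0008,"ax":0.262,"ay":-0.082,"az":0},{"x":0,"y":-0.0001,"z":0.0009,"ax":0.312,"ay":-0.097,"az":0},{"x":0,"y":-0.0001,"z":0.0011,"ax":0.362,"ay":-0.113,"az":0.001},{"x":-0.0001,"y":-0.0002,"z":0.0012,"ax":0.412,"ay":-0.128,"az":0.001},{"x":-0.0001,"y":-0.0003,"z":0.0014,"ax":0.462,"ay":-0.144,"az":0.001},{"x":-0.0001,"y":-0.0003,"z":0.0015,"ax":0.512,"ay":-0.159,"az":0.001}]'
python3 - <<'E'
from h import *
p,q,s=pose();print(p,yaw(),s["ft_force"].round(2),s["moment"].round(2),s["width"])
sweep(yaw(),-19,p[2],p[2],7,off=.003)
E
```

```text
time_s: 27.53
position: [0.5902, 0.0368, 0.0502]
ee_rot: [0.088, 0.702, 0.123, 0.696]
ft_force: [-3.2, -2.0, 0.6]
width: 0.0447
[0.59019651 0.03681803 0.05016959] 2.849481519542096 [-3.23 -2.02  0.63] [-0.56  0.53  0.16] 0.04473003283267263
{"x":0.0001,"y":0.0002,"z":0.0005,"ax":0.052,"ay":-0.017,"az":-0}
{"x":0.0001,"y":0.0002,"z":0.0007,"ax":0.104,"ay":-0.033,"az":-0}
{"x":0.0001,"y":0.0002,"z":0.0009,"ax":0.156,"ay":-0.049,"az":-0}
{"x":0.0001,"y":0.0002,"z":0.001,"ax":0.208,"ay":-0.065,"az":-0}
{"x":0,"y":0.0001,"z":0.0012,"ax":0.26,"ay":-0.081,"az":-0}
{"x":0,"y":0.0001,"z":0.0013,"ax":0.312,"ay":-0.097,"az":-0}
{"x":0,"y":0,"z":0.0015,"ax":0.364,"ay":-0.113,"az":-0}
```

```bash
python3 -m crank '[{"x":0,"y":0.0001,"z":0.0002,"ax":0.052,"ay":-0.017,"az":0},{"x":0,"y":0.0001,"z":0.0003,"ax":0.104,"ay":-0.033,"az":0},{"x":0,"y":0.0001,"z":0.0004,"ax":0.156,"ay":-0.049,"az":0},{"x":0,"y":0.0001,"z":0.0006,"ax":0.208,"ay":-0.065,"az":0},{"x":0,"y":0.0001,"z":0.0008,"ax":0.26,"ay":-0.081,"az":0},{"x":0,"y":0.0001,"z":0.0009,"ax":0.312,"ay":-0.097,"az":0},{"x":0,"y":0,"z":0.0011,"ax":0.364,"ay":-0.113,"az":0},{"x":0,"y":0,"z":0.0011,"ax":0.364,"ay":-0.113,"az":0},{"x":0,"y":0,"z":0.0011,"ax":0.364,"ay":-0.113,"az":0},{"x":0,"y":0,"z":0.0011,"ax":0.364,"ay":-0.113,"az":0}]'
python3 - <<'E'
from h import *
p,q,s=pose();print(p,yaw(),s["ft_force"].round(2),s["moment"].round(2),s["width"])
sweep(yaw(),-40,p[2],p[2],7,off=.003)
E
```

```text
time_s: 28.37
position: [0.5912, 0.0367, 0.0502]
ee_rot: [0.219, 0.672, -0.011, 0.707]
ft_force: [-4.0, -4.0, 3.0]
width: 0.0445
[0.59120966 0.03665695 0.05022654] -18.894196086786817 [-3.99 -4.01  2.99] [-0.7   0.96  0.19] 0.04452908828996524
{"x":0.0001,"y":0.0004,"z":0.0005,"ax":0.05,"ay":-0.016,"az":0}
{"x":0.0001,"y":0.0004,"z":0.0007,"ax":0.101,"ay":-0.031,"az":0}
{"x":0.0001,"y":0.0004,"z":0.0008,"ax":0.151,"ay":-0.047,"az":0}
{"x":0.0001,"y":0.0003,"z":0.001,"ax":0.201,"ay":-0.062,"az":0}
{"x":0.0001,"y":0.0003,"z":0.0011,"ax":0.251,"ay":-0.078,"az":0}
{"x":0.0001,"y":0.0003,"z":0.0013,"ax":0.302,"ay":-0.093,"az":0}
{"x":0.0001,"y":0.0002,"z":0.0014,"ax":0.352,"ay":-0.109,"az":0}
```

```bash
python3 -m crank '[{"x":0,"y":0,"z":0.0002,"ax":0.05,"ay":-0.016,"az":0},{"x":0,"y":0,"z":0.0003,"ax":0.101,"ay":-0.031,"az":0},{"x":0,"y":0,"z":0.0004,"ax":0.151,"ay":-0.047,"az":0},{"x":0,"y":0,"z":0.0005,"ax":0.201,"ay":-0.062,"az":0},{"x":0,"y":-0.0001,"z":0.0007,"ax":0.251,"ay":-0.078,"az":0},{"x":0,"y":-0.0001,"z":0.0008,"ax":0.302,"ay":-0.093,"az":0},{"x":0,"y":-0.0002,"z":0.0009,"ax":0.352,"ay":-0.109,"az":0},{"x":0,"y":-0.0002,"z":0.0009,"ax":0.352,"ay":-0.109,"az":0},{"x":0,"y":-0.0002,"z":0.0009,"ax":0.352,"ay":-0.109,"az":0},{"x":0,"y":-0.0002,"z":0.0009,"ax":0.352,"ay":-0.109,"az":0}]'
python3 - <<'E'
from h import *
p,q,s=pose();print(p,yaw(),s["ft_force"].round(2),s["moment"].round(2),s["width"])
sweep(yaw(),-57,p[2],p[2],7,off=.003)
E
```

```text
time_s: 29.2
position: [0.5921, 0.0361, 0.0502]
ee_rot: [0.338, 0.621, -0.139, 0.693]
ft_force: [-3.4, -2.9, 1.8]
width: 0.0452
[0.59208699 0.03611743 0.05017965] -39.89326233976342 [-3.41 -2.9   1.82] [-0.74  0.88  0.09] 0.04518092917270456
{"x":0.0002,"y":0.0005,"z":0.0004,"ax":0.041,"ay":-0.013,"az":0}
{"x":0.0002,"y":0.0005,"z":0.0005,"ax":0.082,"ay":-0.025,"az":0}
{"x":0.0002,"y":0.0005,"z":0.0006,"ax":0.122,"ay":-0.038,"az":0}
{"x":0.0002,"y":0.0005,"z":0.0007,"ax":0.163,"ay":-0.05,"az":0}
{"x":0.0001,"y":0.0005,"z":0.0009,"ax":0.204,"ay":-0.063,"az":0}
{"x":0.0001,"y":0.0004,"z":0.001,"ax":0.245,"ay":-0.076,"az":0}
{"x":0.0001,"y":0.0004,"z":0.0011,"ax":0.285,"ay":-0.088,"az":0}
```

```bash
python3 -m crank '[{"x":0,"y":0,"z":0.0001,"ax":0.041,"ay":-0.013,"az":0},{"x":0,"y":0,"z":0.0002,"ax":0.082,"ay":-0.025,"az":0},{"x":0,"y":0,"z":0.0003,"ax":0.122,"ay":-0.038,"az":0},{"x":0,"y":0,"z":0.0004,"ax":0.163,"ay":-0.05,"az":0},{"x":0,"y":0,"z":0.0005,"ax":0.204,"ay":-0.063,"az":0},{"x":0,"y":0,"z":0.0006,"ax":0.245,"ay":-0.076,"az":0},{"x":0,"y":-0.0001,"z":0.0007,"ax":0.285,"ay":-0.088,"az":0},{"x":0,"y":-0.0001,"z":0.0007,"ax":0.285,"ay":-0.088,"az":0},{"x":0,"y":-0.0001,"z":0.0007,"ax":0.285,"ay":-0.088,"az":0},{"x":0,"y":-0.0001,"z":0.0007,"ax":0.285,"ay":-0.088,"az":0}]'
python3 - <<'E'
from h import *
p,q,s=pose();print(p,yaw(),s["ft_force"].round(2),s["moment"].round(2),s["width"])
W=cam("wrist");save("w20.png",W["pixels"],1.4)
sweep(yaw(),-31,p[2],.053,4,off=.004)
E
```

```text
time_s: 30.03
position: [0.5926, 0.0355, 0.0501]
ee_rot: [0.426, 0.565, -0.24, 0.665]
ft_force: [-4.4, -3.3, 2.9]
width: 0.0446
[0.59261915 0.03547233 0.05012265] -56.86086056396172 [-4.44 -3.28  2.88] [-0.78  0.92  0.01] 0.04464078615779986
{"x":-0.0002,"y":0.0018,"z":-0.0004,"ax":-0.108,"ay":0.033,"az":0.001}
{"x":-0.0009,"y":0.0019,"z":-0.0008,"ax":-0.216,"ay":0.067,"az":0.001}
{"x":-0.0017,"y":0.002,"z":-0.0013,"ax":-0.324,"ay":0.1,"az":0.001}
{"x":-0.0024,"y":0.002,"z":-0.0017,"ax":-0.431,"ay":0.133,"az":0.001}
```

View pics/w20.png

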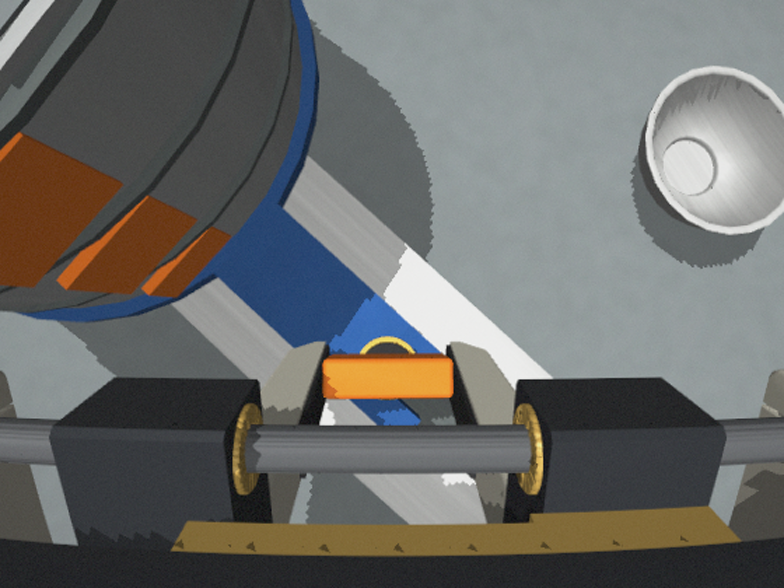

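```bash
python3 -m crank '[{"x":0,"y":0,"z":0,"ax":0,"ay":0,"az":0},{"x":0,"y":0,"z":0,"ax":0,"ay":0,"az":0},{"x":0,"y":0,"z":0,"ax":0,"ay":0,"az":0},{"x":-0.0006,"y":0.0008,"z":0,"ax":-0.098,"ay":0.031,"az":0},{"x":-0.0014,"y":0.0013,"z":-0.0005,"ax":-0.198,"ay":0.062,"az":0},{"x":-0.0022,"y":0.0015,"z":-0.0009,"ax":-0.298,"ay":0.093,"az":0},{"x":-0.003,"y":0.0016,"z":-0.0013,"ax":-0.398,"ay":0.124,"az":0},{"x":-0.0038,"y":0.0017,"z":-0.0017,"ax":-0.498,"ay":0.154,"az":0},{"x":-0.0047,"y":0.0017,"z":-0.002,"ax":-0.598,"ay":0.185,"az":0},{"x":-0.0056,"y":0.0017,"z":-0.0024,"ax":-0.698,"ay":0.216,"az":0}]' 0.066
python3 - <<'E'
from h import *
p,q,s=pose();print(p,yaw(),s["ft_force"].round(2),s["width"])
sweep(yaw(),33,.0565,.0565,7,off=.004)
E
```

```text
time_s: 30.92
position: [0.5917, 0.0375, 0.0561]
ee_rot: [0.194, 0.68, 0.015, 0.707]
ft_force: [-0.8, 0.2, 0.5]
width: 0.0659
[0.59174651 0.03747934 0.05612426] -14.70016977770013 [-0.76  0.23  0.47] 0.06593572838460507
{"x":-0.0002,"y":0.0005,"z":-0.0006,"ax":-0.114,"ay":0.035,"az":-0}
{"x":-0.0003,"y":0.0004,"z":-0.0011,"ax":-0.227,"ay":0.071,"az":-0}
{"x":-0.0003,"y":0.0003,"z":-0.0016,"ax":-0.341,"ay":0.106,"az":-0}
{"x":-0.0004,"y":0.0001,"z":-0.002,"ax":-0.454,"ay":0.141,"az":-0}
{"x":-0.0004,"y":-0.0001,"z":-0.0024,"ax":-0.568,"ay":0.176,"az":-0}
{"x":-0.0005,"y":-0.0004,"z":-0.0028,"ax":-0.682,"ay":0.211,"az":-0}
{"x":-0.0006,"y":-0.0007,"z":-0.0031,"ax":-0.795,"ay":0.246,"az":-0}
```

```bash
python3 -m crank '[{"x":-0.0002,"y":0.0005,"z":-0.0006,"ax":-0.114,"ay":0.035,"az":0},{"x":-0.0003,"y":0.0004,"z":-0.0011,"ax":-0.227,"ay":0.071,"az":0},{"x":-0.0003,"y":0.0003,"z":-0.0016,"ax":-0.341,"ay":0.106,"az":0},{"x":-0.0004,"y":0.0001,"z":-0.002,"ax":-0.454,"ay":0.141,"az":0},{"x":-0.0004,"y":-0.0001,"z":-0.0024,"ax":-0.568,"ay":0.176,"az":0},{"x":-0.0005,"y":-0.0004,"z":-0.0028,"ax":-0.682,"ay":0.211,"az":0},{"x":-0.0006,"y":-0.0007,"z":-0.0031,"ax":-0.795,"ay":0.246,"az":0},{"x":-0.0006,"y":-0.0007,"z":-0.0031,"ax":-0.795,"ay":0.246,"az":0},{"x":-0.0006,"y":-0.0007,"z":-0.0031,"ax":-0.795,"ay":0.246,"az":0},{"x":-0.0006,"y":-0.0007,"z":-0.0031,"ax":-0.795,"ay":0.246,"az":0}]' 0.05
python3 -m crank '[{"x":0,"y":0,"z":0,"ax":0,"ay":0,"az":0},{"x":0,"y":0,"z":0,"ax":0,"ay":0,"az":0},{"x":0,"y":0,"z":0,"ax":0,"ay":0,"az":0},{"x":0,"y":0,"z":0,"ax":0,"ay":0,"az":0},{"x":0,"y":0,"z":0,"ax":0,"ay":0,"az":0},{"x":0,"y":0,"z":0,"ax":0,"ay":0,"az":0},{"x":0,"y":0,"z":0,"ax":0,"ay":0,"az":0},{"x":0,"y":0,"z":0,"ax":0,"ay":0,"az":0},{"x":0,"y":0,"z":0,"ax":0,"ay":0,"az":0},{"x":0,"y":0,"z":0,"ax":0,"ay":0,"az":0}]' 0 30
python3 - <<'E'
from h import *
W=cam("wrist");save("w21.png",W["pixels"],1.4)
p,q,s=pose();print(p,yaw(),s["ft_force"].round(2),s["moment"].round(2),s["width"])
sweep(yaw(),12,p[2],p[2],7,off=.004)
E
```

```text
time_s: 31.75
position: [0.5885, 0.0377, 0.0563]
ee_rot: [-0.096, 0.7, 0.299, 0.641]
ft_force: [-0.6, -0.0, 0.7]
width: 0.0497
time_s: 32.58
position: [0.5881, 0.0374, 0.0563]
ee_rot: [-0.096, 0.701, 0.299, 0.641]
ft_force: [-3.4, -2.3, 2.3]
width: 0.0137
[0.58812283 0.0374213  0.05630456] 32.81589126826267 [-2.09 -2.02  1.18] [-0.56  0.52  0.19] 0.013793744828106736
{"x":-0.0001,"y":-0.0002,"z":0.0006,"ax":0.049,"ay":-0.016,"az":-0.001}
{"x":-0.0001,"y":-0.0002,"z":0.0008,"ax":0.099,"ay":-0.031,"az":-0.001}
{"x":-0.0001,"y":-0.0002,"z":0.001,"ax":0.149,"ay":-0.047,"az":-0}
{"x":-0.0001,"y":-0.0003,"z":0.0012,"ax":0.198,"ay":-0.062,"az":-0}
{"x":-0.0001,"y":-0.0003,"z":0.0014,"ax":0.248,"ay":-0.077,"az":-0}
{"x":-0.0001,"y":-0.0004,"z":0.0016,"ax":0.297,"ay":-0.093,"az":-0}
{"x":-0.0001,"y":-0.0004,"z":0.0018,"ax":0.347,"ay":-0.108,"az":-0}
```

View pics/w21.png

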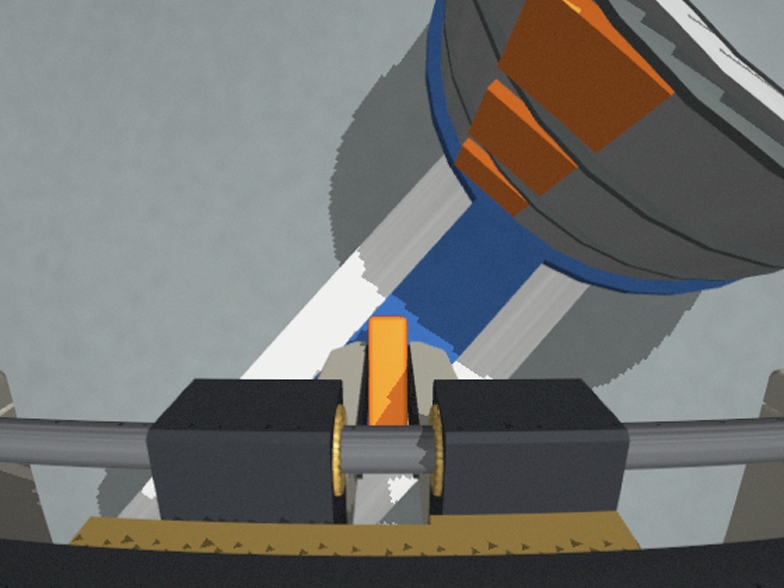

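```bash
python3 -m crank '[{"x":0,"y":0,"z":0.0002,"ax":0.049,"ay":-0.016,"az":0},{"x":0,"y":0,"z":0.0004,"ax":0.099,"ay":-0.031,"az":0},{"x":0,"y":-0.0001,"z":0.0006,"ax":0.149,"ay":-0.047,"az":0},{"x":0,"y":-0.0001,"z":0.0008,"ax":0.198,"ay":-0.062,"az":0},{"x":0,"y":-0.0002,"z":0.001,"ax":0.248,"ay":-0.077,"az":0},{"x":0,"y":-0.0002,"z":0.0012,"ax":0.297,"ay":-0.093,"az":0},{"x":0,"y":-0.0003,"z":0.0014,"ax":0.347,"ay":-0.108,"az":0},{"x":0,"y":-0.0003,"z":0.0014,"ax":0.347,"ay":-0.108,"az":0},{"x":0,"y":-0.0003,"z":0.0014,"ax":0.347,"ay":-0.108,"az":0},{"x":0,"y":-0.0003,"z":0.0014,"ax":0.347,"ay":-0.108,"az":0}]'
python3 - <<'E'
from h import *
p,q,s=pose();print(p,yaw(),s["ft_force"].round(2),s["moment"].round(2),s["width"])
sweep(yaw(),-3,p[2],p[2],5,off=.004)
E
```

```text
time_s: 33.47
position: [0.5892, 0.0378, 0.056]
ee_rot: [0.032, 0.707, 0.179, 0.684]
ft_force: [-2.2, -1.5, -0.4]
width: 0.0139
[0.58923827 0.03783665 0.05602843] 12.086743688405425 [-2.17 -1.53 -0.37] [-0.66  0.4   0.1 ] 0.013886933242623443
{"x":0,"y":0,"z":0.0009,"ax":0.05,"ay":-0.016,"az":-0}
{"x":0,"y":0,"z":0.0011,"ax":0.1,"ay":-0.032,"az":-0}
{"x":-0,"y":-0,"z":0.0013,"ax":0.151,"ay":-0.047,"az":-0}
{"x":-0,"y":-0,"z":0.0015,"ax":0.201,"ay":-0.063,"az":-0}
{"x":-0,"y":-0.0001,"z":0.0017,"ax":0.251,"ay":-0.078,"az":-0}
```

```bash
python3 -m crank '[{"x":0,"y":0,"z":0.0002,"ax":0.05,"ay":-0.016,"az":0},{"x":0,"y":0,"z":0.0004,"ax":0.1,"ay":-0.032,"az":0},{"x":0,"y":0,"z":0.0006,"ax":0.151,"ay":-0.047,"az":0},{"x":0,"y":0,"z":0.0008,"ax":0.201,"ay":-0.063,"az":0},{"x":0,"y":-0.0001,"z":0.001,"ax":0.251,"ay":-0.078,"az":0},{"x":0,"y":-0.0001,"z":0.001,"ax":0.251,"ay":-0.078,"az":0},{"x":0,"y":-0.0001,"z":0.001,"ax":0.251,"ay":-0.078,"az":0},{"x":0,"y":-0.0001,"z":0.001,"ax":0.251,"ay":-0.078,"az":0},{"x":0,"y":-0.0001,"z":0.001,"ax":0.251,"ay":-0.078,"az":0},{"x":0,"y":-0.0001,"z":0.001,"ax":0.251,"ay":-0.078,"az":0}]'
python3 - <<'E'
from h import *
p,q,s=pose();print(p,yaw(),s["ft_force"].round(2),s["moment"].round(2),s["width"])
sweep(yaw(),-18,p[2],p[2],5,off=.004)
E
```

```text
time_s: 34.3
position: [0.5902, 0.0379, 0.0558]
ee_rot: [0.124, 0.696, 0.088, 0.701]
ft_force: [-2.7, -3.3, -2.3]
width: 0.014
[0.59016261 0.03788641 0.05576309] -2.9192971059681776 [-2.74 -3.33 -2.27] [-0.78  0.31  0.09] 0.014034908108145486
{"x":0.0001,"y":0.0002,"z":0.0009,"ax":0.05,"ay":-0.016,"az":-0}
{"x":0.0001,"y":0.0002,"z":0.0011,"ax":0.1,"ay":-0.032,"az":-0}
{"x":0.0001,"y":0.0002,"z":0.0014,"ax":0.151,"ay":-0.047,"az":-0}
{"x":0,"y":0.0002,"z":0.0016,"ax":0.201,"ay":-0.063,"az":-0}
{"x":0,"y":0.0001,"z":0.0018,"ax":0.251,"ay":-0.079,"az":-0}
```

```bash
python3 -m crank '[{"x":0,"y":0,"z":0.0002,"ax":0.05,"ay":-0.016,"az":0},{"x":0,"y":0,"z":0.0004,"ax":0.1,"ay":-0.032,"az":0},{"x":0,"y":0,"z":0.0006,"ax":0.151,"ay":-0.047,"az":0},{"x":0,"y":0,"z":0.0008,"ax":0.201,"ay":-0.063,"az":0},{"x":0,"y":-0.0001,"z":0.001,"ax":0.251,"ay":-0.079,"az":0},{"x":0,"y":-0.0001,"z":0.001,"ax":0.251,"ay":-0.079,"az":0},{"x":0,"y":-0.0001,"z":0.001,"ax":0.251,"ay":-0.079,"az":0},{"x":0,"y":-0.0001,"z":0.001,"ax":0.251,"ay":-0.079,"az":0},{"x":0,"y":-0.0001,"z":0.001,"ax":0.251,"ay":-0.079,"az":0},{"x":0,"y":-0.0001,"z":0.001,"ax":0.251,"ay":-0.079,"az":0}]'
python3 - <<'E'
from h import *
p,q,s=pose();print(p,yaw(),s["ft_force"].round(2),s["moment"].round(2),s["width"])
sweep(yaw(),-33,p[2]-.0003,p[2]-.0003,5,off=.004)
E
```

```text
time_s: 35.13
position: [0.591, 0.0377, 0.0555]
ee_rot: [0.213, 0.674, -0.005, 0.707]
ft_force: [-0.5, -2.9, -4.6]
width: 0.0141
[0.59104573 0.03769834 0.05551695] -17.944020415181207 [-0.49 -2.92 -4.65] [-0.93  0.44  0.01] 0.014099806811421886
{"x":0.0004,"y":0.0004,"z":0.001,"ax":0.05,"ay":-0.016,"az":0}
{"x":0.0004,"y":0.0003,"z":0.0012,"ax":0.1,"ay":-0.031,"az":0}
{"x":0.0004,"y":0.0003,"z":0.0014,"ax":0.151,"ay":-0.047,"az":0}
{"x":0.0004,"y":0.0003,"z":0.0016,"ax":0.201,"ay":-0.062,"az":0}
{"x":0.0004,"y":0.0002,"z":0.0018,"ax":0.251,"ay":-0.078,"az":0}
```

```bash
python3 -m crank '[{"x":0.0001,"y":0,"z":0.0002,"ax":0.05,"ay":-0.016,"az":0},{"x":0.0002,"y":0,"z":0.0004,"ax":0.1,"ay":-0.031,"az":0},{"x":0.0003,"y":-0.0001,"z":0.0006,"ax":0.151,"ay":-0.047,"az":0},{"x":0.0003,"y":-0.0001,"z":0.0008,"ax":0.201,"ay":-0.062,"az":0},{"x":0.0003,"y":-0.0001,"z":0.001,"ax":0.251,"ay":-0.078,"az":0},{"x":0.0003,"y":-0.0001,"z":0.001,"ax":0.251,"ay":-0.078,"az":0},{"x":0.0003,"y":-0.0001,"z":0.001,"ax":0.251,"ay":-0.078,"az":0},{"x":0.0003,"y":-0.0001,"z":0.001,"ax":0.251,"ay":-0.078,"az":0},{"x":0.0003,"y":-0.0001,"z":0.001,"ax":0.251,"ay":-0.078,"az":0},{"x":0.0003,"y":-0.0001,"z":0.001,"ax":0.251,"ay":-0.078,"az":0}]'
python3 - <<'E'
from h import *
p,q,s=pose();print(p,yaw(),s["ft_force"].round(2),s["moment"].round(2),s["width"])
sweep(yaw(),-42,p[2]-.0003,p[2]-.0003,3,off=.004)
E
```

```text
time_s: 35.97
position: [0.592, 0.0373, 0.0552]
ee_rot: [0.3, 0.64, -0.097, 0.7]
ft_force: [-1.5, -3.7, -3.0]
width: 0.0137
[0.59197047 0.03729255 0.05516191] -32.960514336112546 [-1.47 -3.73 -3.  ] [-1.09  0.61  0.02] 0.013722430283707433
{"x":0.0005,"y":0.0005,"z":0.0009,"ax":0.05,"ay":-0.015,"az":0}
{"x":0.0005,"y":0.0005,"z":0.0011,"ax":0.1,"ay":-0.031,"az":0}
{"x":0.0005,"y":0.0005,"z":0.0013,"ax":0.151,"ay":-0.047,"az":0}
```

```bash
python3 -m crank '[{"x":0.0001,"y":0,"z":0.0002,"ax":0.04,"ay":-0.012,"az":0},{"x":0.0002,"y":0,"z":0.0003,"ax":0.08,"ay":-0.025,"az":0},{"x":0.0002,"y":0,"z":0.0005,"ax":0.12,"ay":-0.037,"az":0},{"x":0.0003,"y":0,"z":0.0006,"ax":0.165,"ay":-0.051,"az":0},{"x":0.0003,"y":0,"z":0.0006,"ax":0.165,"ay":-0.051,"az":0},{"x":0.0003,"y":0,"z":0.0006,"ax":0.165,"ay":-0.051,"az":0},{"x":0.0003,"y":0,"z":0.0006,"ax":0.165,"ay":-0.051,"az":0},{"x":0.0003,"y":0,"z":0.0006,"ax":0.165,"ay":-0.051,"az":0},{"x":0.0003,"y":0,"z":0.0006,"ax":0.165,"ay":-0.051,"az":0},{"x":0.0003,"y":0,"z":0.0006,"ax":0.165,"ay":-0.051,"az":0}]'
python3 - <<'E'
from h import *
p,q,s=pose();print(p,yaw(),s["ft_force"].round(2),s["moment"].round(2),s["width"])
E
```

```text
time_s: 36.8
position: [0.5925, 0.0369, 0.0549]
ee_rot: [0.354, 0.612, -0.157, 0.689]
ft_force: [-3.0, -3.9, -2.6]
width: 0.0135
[0.59251812 0.03694597 0.05492074] -42.82254023449009 [-2.96 -3.86 -2.61] [-1.1   0.73  0.04] 0.013459152704233115
```

```bash
python3 - <<'E'
from h import *
W=cam("wrist");save("w22.png",W["pixels"],1.4)
S=cam("scene");save("s22.png",S["pixels"][220:360,320:460],4)
E
python3 - <<'E'
import cv2,numpy as np
for n in ("w21","w22"):
    im=cv2.imread(f"pics/{n}.png").astype(float); o=im[:,:,2]-im[:,:,0]
    col=o[295:345,380:398].mean(1); k=np.argmax(col>90); print(n,"end row",295+k-(col[k]-90)/(col[k]-col[k-1]))
    for row in (330,345,360):
        r=o[row-4:row+4,340:440].mean(0); i=np.where(r>90)[0]; a=340+i[0]-(r[i[0]]-90)/(r[i[0]]-r[i[0]-1]); b=340+i[-1]+(r[i[-1]]-90)/(r[i[-1]]-r[i[-1]+1]); print(row,round(a,2),round(b,2),round(b-a,2))
E
```

```text
w21 end row 315.9045009784736
330 368.14 406.55 38.4
345 368.08 406.69 38.61
360 368.07 406.84 38.77
w22 end row 316.2124938514511
330 367.75 405.81 38.05
345 367.8 406.16 38.36
360 367.74 406.34 38.61
```

View pics/w22.png

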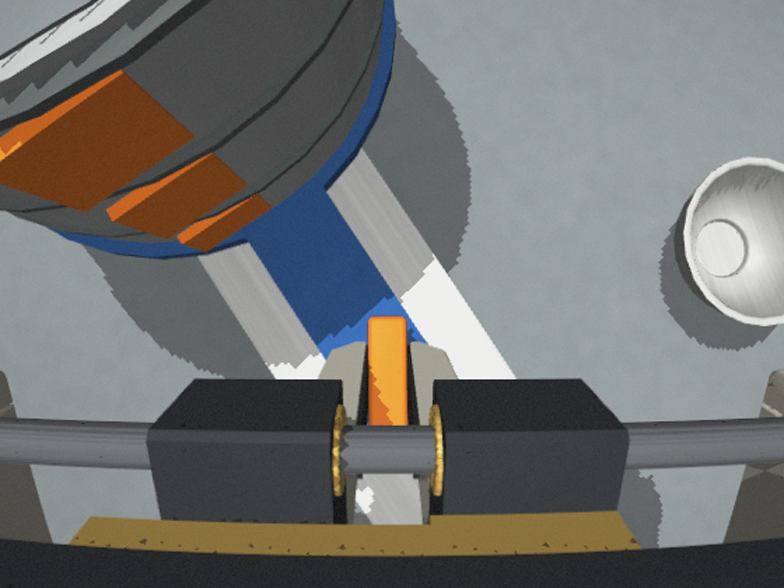

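View pics/s22.png

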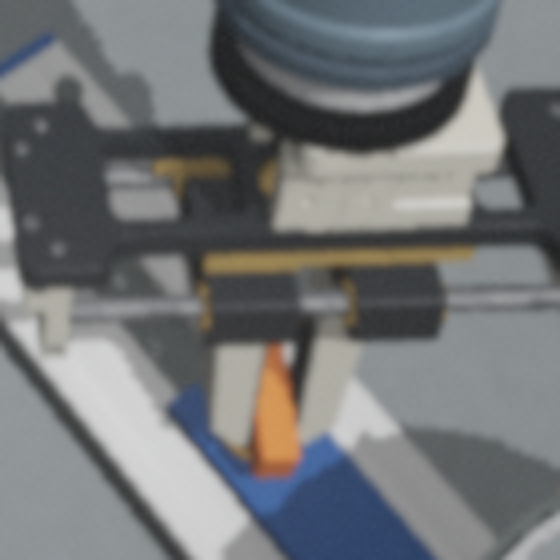

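Force and picture agree. The pull began near yaw 16°, so the knob is now about 58° past the first pull. It has come down about 2 mm in total: 1.2 mm of hand drop plus about 1 mm in the pads, seen as a 0.8 % narrower wing. That is firm, so I release and withdraw.

```bash
python3 -m crank '[{"x":0,"y":0,"z":0,"ax":0,"ay":0,"az":0},{"x":0,"y":0,"z":0,"ax":0,"ay":0,"az":0},{"x":0,"y":0,"z":0,"ax":0,"ay":0,"az":0},{"x":0,"y":0,"z":0,"ax":0,"ay":0,"az":0},{"x":0,"y":0,"z":0,"ax":0,"ay":0,"az":0},{"x":-0.005,"y":0,"z":0,"ax":0,"ay":0,"az":0},{"x":-0.015,"y":0,"z":0,"ax":0,"ay":0,"az":0},{"x":-0.03,"y":0,"z":0,"ax":0,"ay":0,"az":0},{"x":-0.05,"y":0,"z":0,"ax":0,"ay":0,"az":0},{"x":-0.07,"y":0,"z":0,"ax":0,"ay":0,"az":0}]' 0.066
python3 -m crank '[{"x":-0.02,"y":-0.01,"z":0,"ax":0,"ay":0,"az":0},{"x":-0.04,"y":-0.02,"z":0,"ax":0,"ay":0,"az":0},{"x":-0.06,"y":-0.03,"z":0,"ax":0,"ay":0,"az":0},{"x":-0.07,"y":-0.03,"z":0,"ax":0,"ay":0,"az":0},{"x":-0.07,"y":-0.03,"z":0,"ax":0,"ay":0,"az":0},{"x":-0.07,"y":-0.03,"z":0,"ax":0,"ay":0,"az":0},{"x":-0.07,"y":-0.03,"z":0,"ax":0,"ay":0,"az":0},{"x":-0.07,"y":-0.03,"z":0,"ax":0,"ay":0,"az":0},{"x":-0.07,"y":-0.03,"z":0,"ax":0,"ay":0,"az":0},{"x":-0.07,"y":-0.03,"z":0,"ax":0,"ay":0,"az":0}]'
python3 - <<'E'
from h import *
import pickle
W=cam("wrist");save("w23.png",W["pixels"],1.4);S=cam("scene");save("s23.png",S["pixels"],1.4)
p,q,s=pose();print(p,yaw(),s["ft_force"].round(2),s["width"],s["time_s"]);pickle.dump((W,S),open("f.pkl","wb"))
save("w23c.png",W["pixels"][150:280,190:390],4)
E
```

```text
time_s: 37.73
position: [0.578, 0.0216, 0.123]
ee_rot: [0.354, 0.613, -0.157, 0.689]
ft_force: [0.4, 0.5, -0.1]
width: 0.0658
time_s: 38.57
position: [0.5443, -0.014, 0.1802]
ee_rot: [0.353, 0.613, -0.157, 0.689]
ft_force: [-0.3, 0.2, 0.2]
width: 0.0663
[ 0.54439324 -0.01423743  0.18049303] -42.78879432235872 [-0.01  0.27  0.73] 0.06592380376910195 38.6667
```

View pics/w23.png

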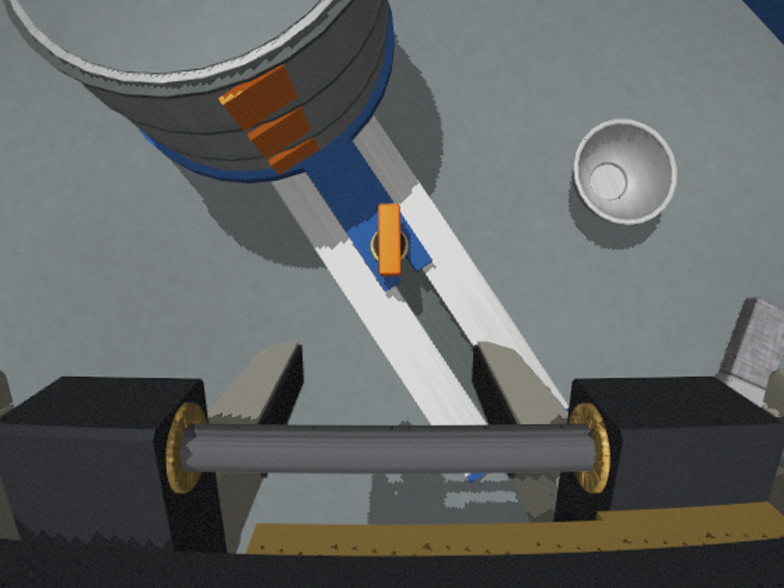

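View pics/s23.png

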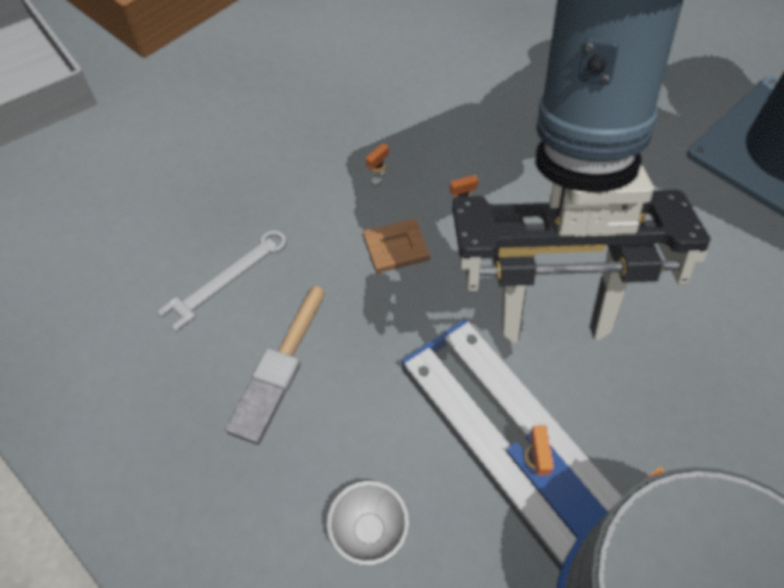

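Run:
```python
from h import *
print(r.close_job())
```

```text
the job is handed in; nothing more can be done
None
```

The bolt is in the notch, turned square and clamped firmly, and I handed the job in at about 39 s. No verdict was reported.

**What I did:**
- My first grasp closed on the hub instead of the wing (width 20.8 mm instead of 14). I put the bolt back in its holder and regrasped higher.
- I lowered the head lengthwise into the slot without any contact, then slid it along until I felt about 7 N at the notch's closed end.
- I turned the knob about 356° clockwise in total, in several strokes. I gripped the wing across its thickness and by its ends in turn, with the hand leaned away from the sieves.
- I stopped about 58° past the first downward pull, then let go and withdrew.

**Last checks:**
- **Position:** the pictures show the knob standing free with its washer around the notch. The tin, brush and wrench look unmoved in the pictures.
- **Forces:** the hand reads about 0 N after letting go. The wrist force I read never went above about 10 N.
- **Head square:** I could not see the head. I infer it from the turn count, which gives about 203° of screwing before the first pull, inside the stated 120–210°.
- **Clamp force:** I estimate about 24 N. The measured hand drop alone (about 1.2–1.4 mm) would suggest less, but the picture showed the wing had also slipped about 1 mm down in the pads. That brings the total to about 2 mm, which agrees with the angle.

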